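# Put the display slabs away in a square pile in the drawer

## Task

Pull the top drawer of the little jewellery chest out to its stop, and lay the pink and the blush display slab flat on the black one in its wide left bay, long sides running front to back. Square the pile up so that all three lie edge over edge, snug against both the drawer front and the pale pink divider on their right, and leave the drawer fully out. The divider is only clipped in, so push with feeling and do not shift it; the slabs are stone, so set them down rather than drop them and never press hard, and leave the spools, the pliers and the heart where they are.

Things in the scene. Friction and masses are not known exactly. Their poses are not given: they have to be found in the camera images.
- handle (a point): middle of the drawer's brass-coloured bar handle: a horizontal round bar 11 mm in diameter and 160 mm long across the drawer, its centre line 35 mm in front of the drawer front (29 mm clear gap behind it, held by two posts 68 mm left and right of the middle), 95 mm above the table; the chest's top is at 125 mm
- drawer: top drawer; slides out along its own -x (1.2 N plus 4 N per m/s). Origin: front left inner floor corner of its wide left bay, 72 mm above the table; x points into the drawer, y left, z up. Its x in the chest's frame is 0 shut (starts 0 to 20 mm open), -185 mm at the stop. Bay inside: 210 (x) by 150 mm, walls 40 mm high; drawer front 18 mm thick, top at 118 mm
- divider (a joint): shift in m of the pale pink divider, the upright 6 mm thick, 42 mm high strip from front to back that bounds the bay on its right (grey ring rolls lie beyond). 0 as set at the start, positive when pushed right. Its clips slip at about 6 N of push; it does not spring back
- corner (a point): front right inner floor corner of the bay, on the divider's face where it meets the drawer front, 150 mm right of the drawer's origin; moves with the divider; axes as the drawer's
- chest: fixed wooden chest, 250 mm deep (x), 270 mm wide (y), 125 mm high, origin at table level under the middle of its front face, x pointing away from the robot; drawers open to -x. With the top drawer fully out, the first 185 mm of its bay are uncovered
- slab_black: black stone slab with a brass-coloured line round its edge, 100 mm (its x) by 64 mm (y) by 10 mm (z), about 0.17 kg, origin at the centre of its underside; starts flat in the bay, askew, hidden until the drawer is open; free to slide (the pile of three slides on the bay floor under 2 to 5 N)
- slab_pink: strong pink slab, same sizes, about 0.17 kg, origin at the centre of its underside; lies flat on the table to the left or right of the drawer
- slab_blush: pale pink slab, same sizes, about 0.17 kg, origin at the centre of its underside; lies flat on the table on the other side
- spool_gold: bystander: standing wooden spool wound in gold, 52 mm in diameter, 62 mm high, origin under its centre
- spool_silver: bystander: standing wooden spool wound in silver, 52 mm in diameter, 62 mm high, origin under its centre
- pliers: bystander: coral-handled pliers lying open, about 155 mm long, origin at the pivot
- heart: bystander: pink heart, about 80 mm across, 28 mm high, origin under its middle
There are look-alikes about, which are no part of the job. Of the things that look like the slab_pink, take the one that is farthest from the robot's base at the start. Of the things that look like the slab_blush, the smaller one is meant.

How it is judged:
By the outcome, as a careful person would: the job done as asked, in the order asked, and still so for the second after the job is handed in, with the robot touching nothing.
It also fails if it takes over 72 s, if anything falls off the work surface, if the arm or the gripper's body presses on something with over 40 N, if the wrist force passes 120 N, or if a joint passes its speed limit or range.

## Robot

A 6-joint arm with a two-finger parallel gripper is mounted at the origin on the work surface. World frame = base frame: x ahead of the robot, y to its left, z up, the work surface at z = 0. Lengths are in m, angles in rad, forces in N, time in s.
With the tool pointing down it reaches from about 0.3 to 0.775 m from the base axis. Payload 14.6 kg.
Tool frame: the origin (TCP) lies on the centre line of the jaws, within the pads' length; the fingertips stand ctrl.tcp_to_tips ahead of it and the grasp point (between the pads) lies 2 mm behind it (ctrl.tcp_to_tips is the distance from the TCP to the fingertips, in m); z points along the fingers, y is the line along which they close (so a half turn about z gives the same grasp; the last joint's range is limited). The gripper opens to 94 mm and grips with 3 to 60 N. Pads are 16 mm wide; open, the fingers measure 119 mm over their backs; the gripper's body (75 mm by 177 mm) begins 78 mm behind the grasp point.
Start: joints at [-1.374, 0.3, 1.521, -0, 1.321, -0.067], TCP at [0.143, -0.531, 0.183] pointing down, gripper open.
Joint ranges: [-3.03, 3.03], [-0.79, 2.21], [0.23, 2.52], [-1.04, 4.18], [0, 3.07], [-2.55, 2.55]. Speed limits (rad/s): [2.22, 2.22, 2.57, 3.14, 3.14, 3.14].

## Interface

Orientations are given as [roll, pitch, yaw] about the fixed x, y, z axes, in that order (R = Rz(yaw) Ry(pitch) Rx(roll)).
In Python, from station import telemetry, viewer, hand_in, ctrl gives the robot as it stands.
- The arm moves only by the tool step_arm, never from a script. Its argument "plan" is a list of rows, each an object of numbers: "dx", "dy", "dz": the shift along the tool's x, y, z scaled (see below); "rx", "ry", "rz": the turn, a rotation vector about the tool's x, y, z scaled (see below); "claw": the closure, from 0 (fully open) to 1 (shut). In form: [{"dx": .., "dy": .., "dz": .., "rx": .., "ry": .., "rz": .., "claw": ..}, ...]. A call has 1 to 10 rows; each row shifts and turns the commanded pose from where the row before left it, along the tool's axes as they then stand; what a row does not reach is not made up. The controller multiplies each number of a shift by 0.1 m and each number of a turn by 90 degrees. A row lasts 1/10 s, in which the tool goes at most 50 mm and 8.59 degrees, less where a joint would pass 70% of its speed; a pose out of reach is approached as far as the arm can. A call with a number of a shift or a turn outside -1 to 1 is refused whole. A call with a gripper value outside its range is refused whole. The fingers move at their own pace and stop on an object; "grip_force" is the grip in N (left out, the last holds). Time passes only in rows, so rows that do not move let the fingers close. It gives the time, the measured TCP pose, the force, the opening and the grip force at its end, in the units of the state.
- telemetry.get_obs(): the state, without advancing time (a new reading comes with each control period).
- viewer.camera(name): name is "scene" or "top" or "wrist"; returns a dict with "img" (480x640x3 uint8, red, green, blue), "z_map" (480x640 float32, m along the optical axis (not along the pixel's ray), 0 where there is no reading), "fx", "fy", "cx", "cy" (pixels), "R" (3x3) and "t" (3): a world point X has camera coordinates R X + t; the wrist camera has in their place "tool_from_camera" (4x4, takes a point from camera to tool coordinates, whose origin is the TCP and whose axes are the flange's). Camera axes: x right, y down, z forward; pixel columns grow to the right and rows downward; lengths in m; the calibration is good to about 2 mm. A picture is of the moment at which its call begins: read the wrist's pose just before it.
- hand_in(): hands the job in; it is judged then, once.
Trained networks look in a picture, given as the dict that the camera call returned (one of the last four; its "shot" number tells which), for a name from the list of things; names that differ only in an ending like _2 or _b are one class to them, and where a whole thing is asked for, a point or a joint stands for the part that bears it (a point fixed in the world has none). Each returns a list of dicts, best first, with "score" (0 to 1); they miss things now and then, are a little off and sometimes report something else, mostly with a low value. They report only what shows in the picture. A call takes as long as a camera call. They do not tell look-alikes from the thing itself.
- viewer.recognise(target, picture): "rect" ([left, top, right, bottom] in pixels, round what is visible of it).
The state is a dict: "time_s": time; "qpos": joint angles; "joint_vel": joint speeds; "tau": joint torques, N m; "ee_pos": TCP position; "eef_rot": TCP orientation; "force": force on the tool from outside, world axes, zero at the start; "moment": the same for the moment, N m; "grip_width": finger opening in m; "grip_force": force on a finger pad.
Only numpy, scipy, OpenCV 4.12 (cv2) and the standard library are available. Lean on these libraries where they do the work, as an engineer would, in place of code of your own. Each camera call takes 0.05 s, during which the arm holds its last target. There are 200 camera calls.

## Working session

There is one attempt and no reset: what is moved stays moved. The work goes in short steps, Python scripts to look and compute and a tool call to move; the robot and the scene stay as the last step left them, time stands still between calls to the robot, and variables do not carry over. Pictures are saved under pics/ and viewed, at most 10 in all, crops included, and the job is handed in when it is done.

Besides the shell and the picture viewer there is one more tool, called after "Request:" as name([rows], argument=value, ...), one row to a line, values as JSON. step_arm: Moves the arm, as the interface text tells. Shifts and turns lie within -1 to 1; 1 stands for 0.1 m of shift or 90 degrees of turn. Its arguments: {"type":"object","properties":{"plan":{"type":"array"},"grip_force":{"type":"number"}},"required":["plan"]}

```bash
mkdir -p pics; ls
cat > h.py <<'E'
import numpy as np, cv2
from station import telemetry, viewer, ctrl
def save(im,n): cv2.imwrite('pics/'+n+'.png',cv2.cvtColor(im,cv2.COLOR_RGB2BGR))
def world(c,mask=None):
    z=c['z_map']; v,u=np.mgrid[0:480,0:640]
    P=np.stack([(u-c['cx'])*z/c['fx'],(v-c['cy'])*z/c['fy'],z],-1)
    return (P-c['t'])@c['R']   # R^T(P-t)
E
python3 - <<'E'
from h import *
o=telemetry.get_obs(); print(o['ee_pos'],o['eef_rot'],o['time_s'],ctrl.tcp_to_tips)
for n in ('top','scene'):
    c=viewer.camera(n); save(c['img'],n+'0'); W=world(c)
    np.savez('c_'+n,W=W,img=c['img'],R=c['R'],t=c['t'])
    print(n,c['R'].round(2).tolist(),c['t'])
    for t in ['handle','drawer','chest','slab_pink','slab_blush','spool_gold','spool_silver','pliers','heart']:
        for r in viewer.recognise(t,c)[:4]:
            l,tp,rr,b=map(int,r['rect']); p=W[(tp+b)//2,(l+rr)//2]
            print(t,round(r['score'],2),[l,tp,rr,b],p.round(3))
E
```

```text
pics
[ 0.14336554 -0.53068924  0.18238877] [-3.14044282e+00 -7.92302432e-05  2.63817351e-01] 0.0 0.017
top [[-0.02, -1.0, -0.01], [-0.97, 0.02, -0.22], [0.22, 0.0, -0.97]] [-0.03857716  0.57585514  1.20730012]
drawer 0.76 [251, 187, 361, 218] [ 0.652 -0.019  0.087]
chest 0.94 [248, 92, 361, 219] [ 0.756 -0.018  0.126]
slab_pink 0.8 [200, 295, 240, 343] [0.384 0.195 0.015]
slab_blush 0.92 [410, 279, 454, 328] [ 0.411 -0.319  0.012]
slab_blush 0.78 [477, 303, 535, 363] [ 0.335 -0.492  0.011]
spool_gold 0.87 [403, 224, 427, 249] [ 0.567 -0.279  0.065]
spool_silver 0.95 [410, 189, 429, 215] [ 0.653 -0.295  0.062]
spool_silver 0.66 [246, 190, 362, 217] [ 0.653 -0.014  0.076]
spool_silver 0.38 [248, 93, 366, 219] [ 0.753 -0.025  0.127]
heart 0.91 [157, 216, 183, 245] [0.605 0.322 0.027]
scene [[-0.57, 0.82, -0.01], [0.69, 0.47, -0.56], [-0.45, -0.32, -0.83]] [ 0.36902184 -0.3000769   1.63803037]
handle 0.81 [273, 242, 356, 306] [ 0.67  -0.014  0.121]
drawer 0.77 [274, 247, 361, 299] [ 0.662 -0.01   0.12 ]
chest 0.87 [205, 244, 356, 397] [ 0.819 -0.006  0.132]
slab_pink 0.73 [448, 280, 481, 320] [0.46  0.32  0.009]
slab_pink 0.72 [419, 239, 451, 273] [0.381 0.193 0.009]
slab_blush 0.86 [233, 131, 275, 166] [ 0.345 -0.484  0.015]
slab_blush 0.82 [272, 172, 294, 200] [ 0.417 -0.312  0.01 ]
spool_gold 0.61 [249, 201, 269, 232] [ 0.576 -0.272  0.063]
spool_silver 0.9 [222, 224, 248, 250] [ 0.668 -0.283  0.06 ]
spool_silver 0.36 [180, 189, 228, 214] [ 0.594 -0.481  0.001]
spool_silver 0.3 [275, 240, 359, 302] [ 0.656 -0.015  0.116]
pliers 0.68 [177, 190, 233, 213] [ 0.591 -0.481 -0.003]
heart 0.9 [429, 327, 458, 353] [0.601 0.326 0.028]
heart 0.17 [203, 244, 360, 398] [ 0.82  -0.002  0.133]
```

View pics/top0.png

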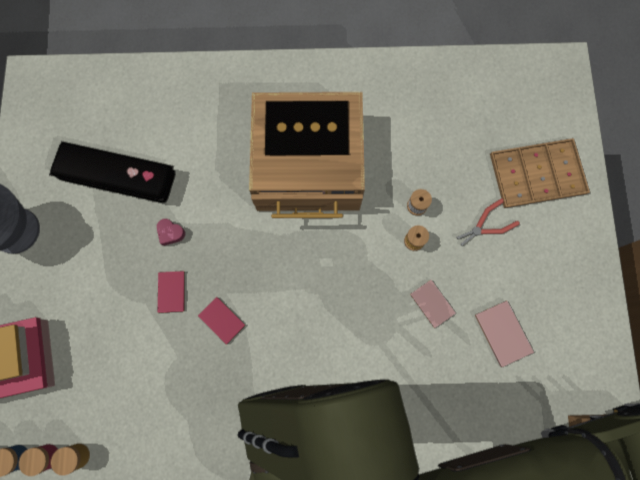

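Run:
```python
from h import *
d=np.load('c_top.npz'); W=d['W']; im=d['img']
def rect(l,t,r,b,zlo,zhi,sat=None):
    w=W[t:b,l:r].reshape(-1,3); m=(w[:,2]>zlo)&(w[:,2]<zhi); p=w[m]
    (c,s,a)=cv2.minAreaRect((p[:,:2]*1000).astype(np.float32)); return np.round(c,0),np.round(s,0),round(a,1),p[:,2].mean().round(4),m.sum(), im[(t+b)//2,(l+r)//2]
print('pinkA',rect(195,290,245,348,.005,.03))
print('blushA',rect(405,274,459,333,.005,.03))
print('blushB',rect(472,298,540,368,.005,.03))
print('chest',rect(240,85,370,230,.119,.135))
print('handle',rect(240,190,370,235,.08,.108))
s=np.load('c_scene.npz');W=s['W'];im=s['img']
print('pinkB s',rect(443,275,486,325,.005,.03))
print('pinkA s',rect(414,234,456,278,.005,.03))
print('blushA s',rect(267,168,299,205,.005,.03))
print('chest s',rect(200,240,365,400,.12,.14))
i2=np.hstack([cv2.resize(im[225:335,400:500],(400,440),interpolation=2),cv2.resize(d['img'][170:280,230:330],(400,440),interpolation=2)])
save(i2,'crop0')
```

```text
pinkA (array([387., 198.]), array([123., 138.]), 88.7, np.float64(0.0104), np.int64(1216), array([146,  67,  84], dtype=uint8))
blushA (array([ 413., -318.]), array([126., 141.]), 89.2, np.float64(0.0101), np.int64(1144), array([153, 123, 121], dtype=uint8))
blushB (array([ 340., -494.]), array([163., 166.]), 86.1, np.float64(0.0133), np.int64(2206), array([166, 134, 131], dtype=uint8))
chest (array([787., -24.]), array([271., 274.]), 88.8, np.float64(0.1277), np.int64(10890), array([152, 120,  84], dtype=uint8))
handle (array([647., -21.]), array([270.,  74.]), 88.8, np.float64(0.0968), np.int64(913), array([114,  97,  67], dtype=uint8))
pinkB s (array([459., 320.]), array([149., 105.]), 24.8, np.float64(0.0095), np.int64(822), array([141,  55,  69], dtype=uint8))
pinkA s (array([377., 192.]), array([136.,  92.]), 32.4, np.float64(0.0094), np.int64(700), array([140,  52,  70], dtype=uint8))
blushA s (array([ 413., -308.]), array([140.,  80.]), 38.7, np.float64(0.0092), np.int64(500), array([151, 116, 106], dtype=uint8))
chest s (array([785., -24.]), array([272., 268.]), 89.0, np.float64(0.1265), np.int64(10811), array([152, 113,  48], dtype=uint8))
```

View pics/scene0.png

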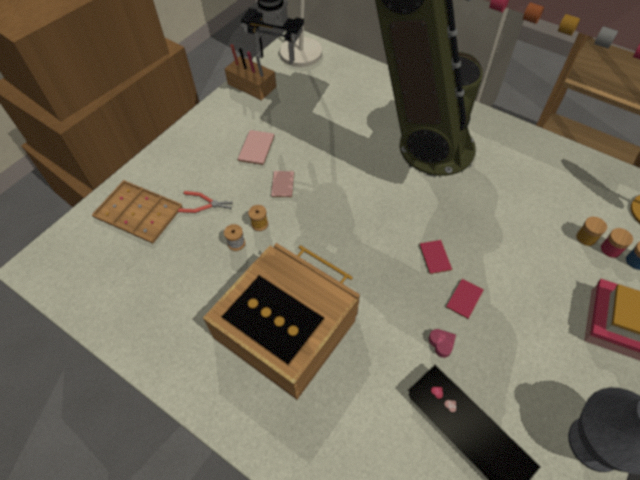

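Top view: the pink look-alikes are at px (171,291) ≈ (0.46, 0.32) and (222,321) ≈ (0.385, 0.195), so I take the far one at (171,291). The blush ones are at (432,304), small, and (505,333), large, so I take (432,304). The handle is at about (307,213). Next I'll refine these by colour masks and check the choice in a crop.

```bash
cat >> h.py <<'E'
def colmask(im,kind):
    h=cv2.cvtColor(im,cv2.COLOR_RGB2HSV).astype(int); H,S,V=h[...,0],h[...,1],h[...,2]
    if kind=='pink': return (((H>165)|(H<4))&(S>110)&(V>90))
    if kind=='blush': return (((H>168)|(H<8))&(S>28)&(S<100)&(V>100))
def plane(c,uv,z):
    d=np.stack([(uv[:,0]-c['cx'])/c['fx'],(uv[:,1]-c['cy'])/c['fy'],np.ones(len(uv))],-1)@c['R']
    o=-c['R'].T@c['t']; return o+d*((z-o[2])/d[:,2])[:,None]
def slab(c,kind,box,z=.010):
    l,t,r,b=box; m=np.zeros((480,640),np.uint8); m[t:b,l:r]=colmask(c['img'],kind)[t:b,l:r]
    m=cv2.morphologyEx(m,cv2.MORPH_OPEN,np.ones((3,3),np.uint8))
    n,L,st,_=cv2.connectedComponentsWithStats(m); k=1+st[1:,4].argmax(); v,u=np.nonzero(L==k)
    P=plane(c,np.stack([u,v],-1).astype(float),z)[:,:2]
    q=cv2.boxPoints(cv2.minAreaRect((P*1000).astype(np.float32)))
    e1,e2=q[1]-q[0],q[2]-q[1]; e=e1 if np.hypot(*e1)>np.hypot(*e2) else e2
    a=(np.degrees(np.arctan2(e[1],e[0]))+90)%180-90
    return q.mean(0).round(1),np.hypot(*e1).round(1),np.hypot(*e2).round(1),round(float(a),1),len(u)
E
python3 - <<'E'
from h import *
c=viewer.camera('top')
for k,b in [('pink',(148,262,195,320)),('pink',(190,288,250,350)),('blush',(400,270,462,335)),('blush',(470,295,542,372))]: print(k,slab(c,k,b))
W=world(c)
# chest top edges
w=W[85:200,240:375].reshape(-1,3); p=w[(w[:,2]>.121)&(w[:,2]<.133)&(w[:,0]>.66)]
print(cv2.minAreaRect((p[:,:2]*1000).astype(np.float32)))
# handle colour mask
h=cv2.cvtColor(c['img'],cv2.COLOR_RGB2HSV).astype(int)
m=np.zeros((480,640),bool); m[200:225,265:350]=True
m&=(h[...,1]>120)&(h[...,2]>100); v,u=np.nonzero(m)
P=plane(c,np.stack([u,v],-1).astype(float),.0985); print('handle',len(P),P.min(0),P.max(0),P.mean(0),cv2.minAreaRect((P[:,:2]*1000).astype(np.float32)))
save(np.hstack([cv2.resize(c['img'][255:350,145:255],(396,342)),cv2.resize(c['img'][185:235,250:365],(396,342))]),'crop1')
E
```

```text
pink (array([454.5, 319.1], dtype=float32), np.float32(61.6), np.float32(96.7), 2.1, 1008)
pink (array([381.5, 193. ], dtype=float32), np.float32(60.4), np.float32(96.2), 45.0, 1030)
blush (array([ 410.5, -321.4], dtype=float32), np.float32(64.2), np.float32(99.5), 32.7, 1067)
blush (array([ 335.3, -487.3], dtype=float32), np.float32(87.4), np.float32(134.4), 22.3, 2053)
((790.8778076171875, -24.442123413085938), (270.64459228515625, 264.49627685546875), 89.0854721069336)
handle 368 [ 0.61001506 -0.10188781  0.0985    ] [0.65247328 0.06097661 0.0985    ] [ 0.62047681 -0.0217627   0.0985    ] ((631.1212158203125, -20.786605834960938), (162.8485107421875, 39.30512237548828), 88.61021423339844)
```

View pics/crop1.png

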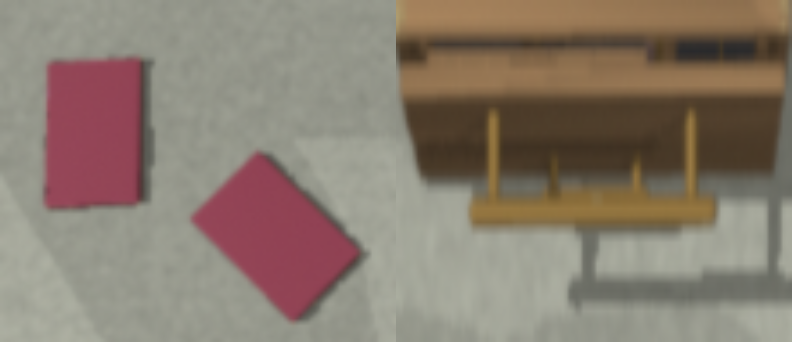

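The crop shows two pinks of equal size, the far one nearly aligned with x, and the handle bar centred at about (0.615, -0.021) with the chest at yaw ≈ -1.2°. I'll write a small planner for tool-frame numbers.

```bash
cat >> h.py <<'E'
from scipy.spatial.transform import Rotation as Rot
import math
def plan(pos,yawdeg,n,claw=None,frm=None):
    o=telemetry.get_obs(); p=np.array(o['ee_pos']); R=Rot.from_euler('xyz',o['eef_rot'])
    T=Rot.from_euler('xyz',[math.pi,0,math.radians(yawdeg)])
    rv=(R.inv()*T).as_rotvec()/n; d=(np.array(pos)-p)/n
    for i in range(n):
        v=R.inv().apply(d)/.1; w=np.degrees(rv)/90
        s=dict(zip(['dx','dy','dz','rx','ry','rz'],[round(float(x),4) for x in [*v,*w]]))
        s={k:x for k,x in s.items() if abs(x)>.0004}
        if claw is not None: s['claw']=claw
        print(str(s).replace("'",'"')+','); R=R*Rot.from_rotvec(rv)
    print('row mm',np.linalg.norm(d)*1000,'deg',np.degrees(np.linalg.norm(rv)))
E
python3 -c "
from h import *
plan((.575,-.022,.2),88.8,15,.72)"
```

```text
{"dx": 0.3662, "dy": -0.2525, "dz": -0.0114, "rz": -0.0546, "claw": 0.72},
{"dx": 0.3865, "dy": -0.2203, "dz": -0.0114, "rz": -0.0546, "claw": 0.72},
{"dx": 0.404, "dy": -0.1864, "dz": -0.0114, "rz": -0.0546, "claw": 0.72},
{"dx": 0.4184, "dy": -0.1511, "dz": -0.0114, "rz": -0.0546, "claw": 0.72},
{"dx": 0.4298, "dy": -0.1147, "dz": -0.0114, "rz": -0.0546, "claw": 0.72},
{"dx": 0.4381, "dy": -0.0775, "dz": -0.0114, "rz": -0.0546, "claw": 0.72},
{"dx": 0.4431, "dy": -0.0397, "dz": -0.0114, "rz": -0.0546, "claw": 0.72},
{"dx": 0.4449, "dy": -0.0016, "dz": -0.0114, "rz": -0.0546, "claw": 0.72},
{"dx": 0.4434, "dy": 0.0365, "dz": -0.0114, "rz": -0.0546, "claw": 0.72},
{"dx": 0.4386, "dy": 0.0744, "dz": -0.0114, "rz": -0.0546, "claw": 0.72},
{"dx": 0.4306, "dy": 0.1116, "dz": -0.0114, "rz": -0.0546, "claw": 0.72},
{"dx": 0.4195, "dy": 0.1481, "dz": -0.0114, "rz": -0.0546, "claw": 0.72},
{"dx": 0.4053, "dy": 0.1835, "dz": -0.0114, "rz": -0.0546, "claw": 0.72},
{"dx": 0.3881, "dy": 0.2175, "dz": -0.0114, "rz": -0.0546, "claw": 0.72},
{"dx": 0.368, "dy": 0.25, "dz": -0.0114, "rz": -0.0546, "claw": 0.72},
row mm 44.50225393418452 deg 4.91233260266306
```

Request:
step_arm([
  {"dx":0.366,"dy":-0.252,"dz":-0.011,"rz":-0.055,"claw":0.72},
  {"dx":0.386,"dy":-0.22,"dz":-0.011,"rz":-0.055,"claw":0.72},
  {"dx":0.404,"dy":-0.186,"dz":-0.011,"rz":-0.055,"claw":0.72},
  {"dx":0.418,"dy":-0.151,"dz":-0.011,"rz":-0.055,"claw":0.72},
  {"dx":0.43,"dy":-0.115,"dz":-0.011,"rz":-0.055,"claw":0.72},
  {"dx":0.438,"dy":-0.078,"dz":-0.011,"rz":-0.055,"claw":0.72},
  {"dx":0.443,"dy":-0.04,"dz":-0.011,"rz":-0.055,"claw":0.72},
  {"dx":0.445,"dy":-0.002,"dz":-0.011,"rz":-0.055,"claw":0.72},
  {"dx":0.443,"dy":0.037,"dz":-0.011,"rz":-0.055,"claw":0.72},
  {"dx":0.439,"dy":0.074,"dz":-0.011,"rz":-0.055,"claw":0.72},
])

```text
$.plan[0]: bad value
```

Request:
step_arm([
  {"dx":0.431,"dy":0.112,"dz":-0.011,"rz":-0.055,"claw":0.72},
  {"dx":0.42,"dy":0.148,"dz":-0.011,"rz":-0.055,"claw":0.72},
  {"dx":0.405,"dy":0.184,"dz":-0.011,"rz":-0.055,"claw":0.72},
  {"dx":0.388,"dy":0.218,"dz":-0.011,"rz":-0.055,"claw":0.72},
  {"dx":0.368,"dy":0.25,"dz":-0.011,"rz":-0.055,"claw":0.72},
  {"claw":0.72},
  {"claw":0.72},
])

```text
$.plan[0]: bad value
```

```bash
cat >> h.py <<'E'
def wrist():
    o=telemetry.get_obs(); c=viewer.camera('wrist'); M=np.array(c['tool_from_camera'])
    Rt=Rot.from_euler('xyz',o['eef_rot']).as_matrix(); Rwc=Rt@M[:3,:3]; tw=Rt@M[:3,3]+np.array(o['ee_pos'])
    c['R']=Rwc.T; c['t']=-Rwc.T@tw; return o,c
E
python3 - <<'E'
from h import *
o,c=wrist(); print(o['ee_pos'],np.degrees(o['eef_rot']),o['grip_width'],o['force'])
save(c['img'],'w1'); W=world(c)
for r in viewer.recognise('handle',c)[:2]: print(r)
h=cv2.cvtColor(c['img'],cv2.COLOR_RGB2HSV).astype(int)
w=W.reshape(-1,3); m=(w[:,2]>.094)&(w[:,2]<.106)&(w[:,0]>.58)&(w[:,0]<.635)&(abs(w[:,1]+.02)<.06); p=w[m]
print(m.sum(),p.mean(0),np.percentile(p,[2,98],0)); print(np.polyfit(p[:,1],p[:,0],1))
E
```

```text
[ 0.143419   -0.530968    0.18294713] [ 1.79998872e+02 -7.89279429e-04  1.51150110e+01] 0.09392822930919678 [0.45614736 0.17439907 0.66100368]<stdin>:7: RuntimeWarning: Mean of empty slice.
  ret = um.true_divide(
Traceback (most recent call last):
IndexError: index -1 is out of bounds for axis 0 with size 0
```

View pics/w1.png

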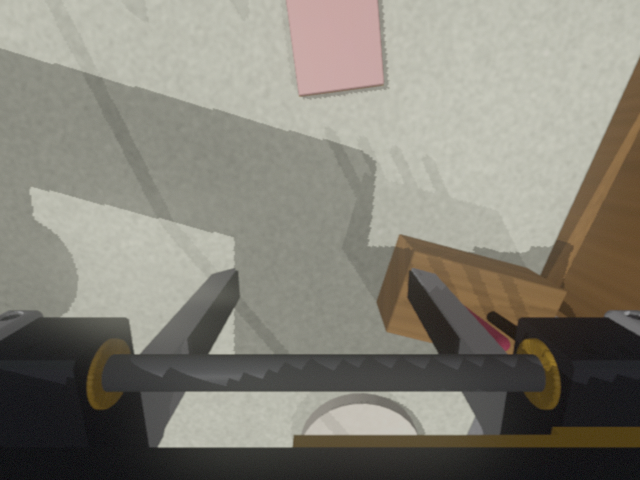

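The move was refused, and the wrist view is only the start pose: large blush at (340,45), and a wooden block below the gripper. The rows probably need every key.

Request:
step_arm([
  {"dx":0.366,"dy":-0.252,"dz":-0.011,"rx":0,"ry":0,"rz":-0.055,"claw":0.72},
  {"dx":0.386,"dy":-0.22,"dz":-0.011,"rx":0,"ry":0,"rz":-0.055,"claw":0.72},
  {"dx":0.404,"dy":-0.186,"dz":-0.011,"rx":0,"ry":0,"rz":-0.055,"claw":0.72},
  {"dx":0.418,"dy":-0.151,"dz":-0.011,"rx":0,"ry":0,"rz":-0.055,"claw":0.72},
  {"dx":0.43,"dy":-0.115,"dz":-0.011,"rx":0,"ry":0,"rz":-0.055,"claw":0.72},
  {"dx":0.438,"dy":-0.078,"dz":-0.011,"rx":0,"ry":0,"rz":-0.055,"claw":0.72},
  {"dx":0.443,"dy":-0.04,"dz":-0.011,"rx":0,"ry":0,"rz":-0.055,"claw":0.72},
  {"dx":0.445,"dy":-0.002,"dz":-0.011,"rx":0,"ry":0,"rz":-0.055,"claw":0.72},
  {"dx":0.443,"dy":0.037,"dz":-0.011,"rx":0,"ry":0,"rz":-0.055,"claw":0.72},
  {"dx":0.439,"dy":0.074,"dz":-0.011,"rx":0,"ry":0,"rz":-0.055,"claw":0.72},
])

```text
time_s: 2.15
ee_pos: [0.4309, -0.1892, 0.1942]
eef_rot: [3.141, 0.0, 1.131]
force: [0.7, -1.4, -0.3]
grip_width: 0.0267
grip_force: 0.0
```

Request:
step_arm([
  {"dx":0.431,"dy":0.112,"dz":-0.011,"rx":0,"ry":0,"rz":-0.055,"claw":0.72},
  {"dx":0.42,"dy":0.148,"dz":-0.011,"rx":0,"ry":0,"rz":-0.055,"claw":0.72},
  {"dx":0.405,"dy":0.184,"dz":-0.011,"rx":0,"ry":0,"rz":-0.055,"claw":0.72},
  {"dx":0.388,"dy":0.218,"dz":-0.011,"rx":0,"ry":0,"rz":-0.055,"claw":0.72},
  {"dx":0.368,"dy":0.25,"dz":-0.011,"rx":0,"ry":0,"rz":-0.055,"claw":0.72},
  {"dx":0,"dy":0,"dz":0,"rx":0,"ry":0,"rz":0,"claw":0.72},
  {"dx":0,"dy":0,"dz":0,"rx":0,"ry":0,"rz":0,"claw":0.72},
])

```text
time_s: 2.85
ee_pos: [0.5726, -0.0195, 0.199]
eef_rot: [-3.141, 0.0, 1.561]
force: [-0.2, -0.1, 0.5]
grip_width: 0.0262
grip_force: 0.0
```

```bash
sed -i "s/        s={k:x for k,x in s.items() if abs(x)>.0004}/        s={k:(x if abs(x)>.0004 else 0) for k,x in s.items()}/" h.py
python3 - <<'E'
from h import *
o,c=wrist(); print(o['time_s'],o['ee_pos'],np.degrees(o['eef_rot']),o['grip_width'],o['force'])
W=world(c)
for r in viewer.recognise('handle',c)[:2]: print(r)
w=W.reshape(-1,3); m=(w[:,2]>.090)&(w[:,2]<.106)&(w[:,0]>.58)&(w[:,0]<.65)&(abs(w[:,1]+.02)<.05); p=w[m]
print(m.sum())
if len(p): print(p.mean(0),np.percentile(p,[2,98],0)); print(np.polyfit(p[:,1],p[:,0],1))
save(c['img'],'w2')
E
```

```text
2.85 [ 0.57263734 -0.01950793  0.19897688] [-1.79956186e+02  3.96566509e-03  8.94172116e+01] 0.02622379979748025 [-0.21247542 -0.12969048  0.47974172]
{'rect': [362.0, 72.2, 454.2, 316.2], 'score': 0.94}
{'rect': [428.0, 268.3, 435.1, 288.3], 'score': 0.41}
1204
[ 0.61619818 -0.01388236  0.0993153 ] [[ 0.61107599 -0.05899982  0.09574163]
 [ 0.62184516  0.02838147  0.10159365]]
[0.01420109 0.61639533]
```

View pics/w2.png

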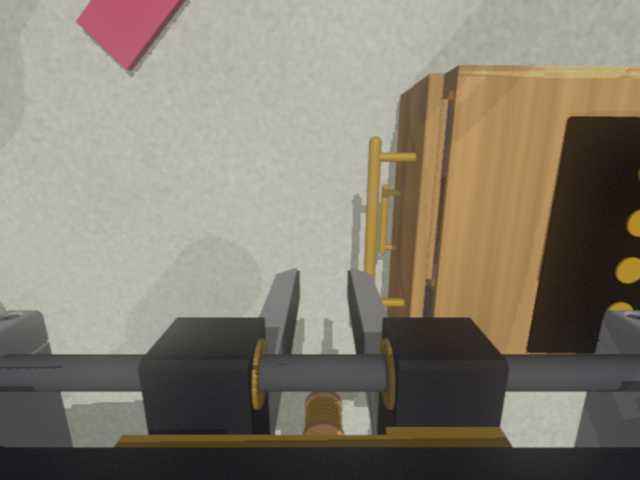

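Request:
step_arm([
  {"dx":0,"dy":0.435,"dz":0,"rx":0,"ry":0,"rz":0,"claw":0.72},
  {"dx":0,"dy":0,"dz":0.3,"rx":0,"ry":0,"rz":0.003,"claw":0.72},
  {"dx":0,"dy":0,"dz":0.35,"rx":0,"ry":0,"rz":0,"claw":0.72},
  {"dx":0,"dy":0,"dz":0.3,"rx":0,"ry":0,"rz":0,"claw":0.72},
  {"dx":0,"dy":0,"dz":0.14,"rx":0,"ry":0,"rz":0,"claw":0.72},
  {"dx":0,"dy":0,"dz":0,"rx":0,"ry":0,"rz":0,"claw":0.72},
  {"dx":0,"dy":0,"dz":0,"rx":0,"ry":0,"rz":0,"claw":1},
  {"dx":0,"dy":0,"dz":0,"rx":0,"ry":0,"rz":0,"claw":1},
  {"dx":0,"dy":0,"dz":0,"rx":0,"ry":0,"rz":0,"claw":1},
], grip_force=15)

```text
time_s: 3.85
ee_pos: [0.6167, -0.0206, 0.0919]
eef_rot: [3.139, 0.0, 1.555]
force: [-0.4, 0.7, 0.3]
grip_width: 0.0059
grip_force: 0.0
```

Request:
step_arm([
  {"dx":0,"dy":0,"dz":0,"rx":0,"ry":0,"rz":0,"claw":1},
])

```text
time_s: 3.95
ee_pos: [0.6164, -0.0206, 0.0913]
eef_rot: [3.14, 0.0, 1.555]
force: [0.9, -0.2, 0.4]
grip_width: 0.0006
grip_force: 0.0
```

Run:
```python
from h import *
o,c=wrist(); print(o['grip_width'],o['grip_force'],o['force'])
s=viewer.camera('scene')
save(np.hstack([cv2.resize(c['img'],(400,300)),cv2.resize(s['img'][200:320,250:410],(400,300))]),'w3')
```

```text
0.000556843860167734 0.0 [ 0.94910882 -0.22014074  0.41566701]
```

View pics/w3.png

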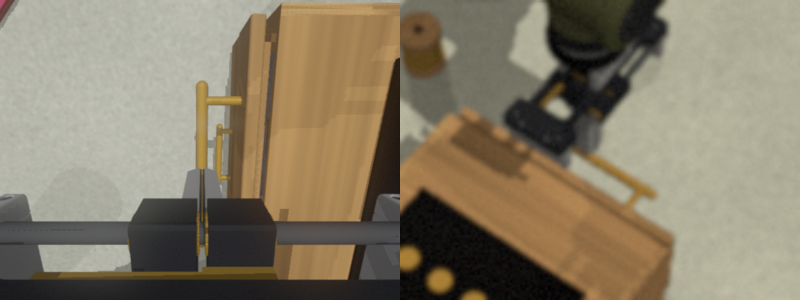

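Run:
```python
from h import *
o,c=wrist(); W=world(c); w=W.reshape(-1,3)
for y in (.05,.035,.02,.01,0,-.005,-.01):
    m=(abs(w[:,1]-y)<.003)&(w[:,0]>.58)&(w[:,0]<.65)&(w[:,2]>.06); p=w[m]
    if m.sum(): 
        q=p[p[:,2]>p[:,2].max()-.012]; print(y,m.sum(),'top',p[:,2].max().round(4),q.min(0).round(4),q.max(0).round(4))
M=np.array(c['tool_from_camera']); print(M.round(3))
save(cv2.resize(c['img'][230:460,200:460],(780,590)),'w4')
```

```text
0.05 433 top 0.1017 [0.6124 0.047  0.0945] [0.6499 0.0527 0.1017]
0.035 217 top 0.1014 [0.612  0.032  0.0951] [0.6228 0.038  0.1014]
0.02 196 top 0.1016 [0.6116 0.0171 0.0943] [0.6221 0.023  0.1016]
0.01 13083 top 0.2366 [0.5801 0.007  0.2246] [0.6499 0.013  0.2366]
0 21078 top 0.2504 [ 0.58   -0.0029  0.2384] [0.65   0.003  0.2504]
-0.005 2349 top 0.2393 [ 0.5803 -0.005   0.2328] [ 0.6399 -0.002   0.2393]
-0.01 2920 top 0.2275 [ 0.6146 -0.0111  0.225 ] [ 0.6181 -0.0071  0.2275]
[[-0.001 -0.967 -0.254  0.074]
 [ 1.    -0.001  0.001 -0.   ]
 [-0.001 -0.254  0.967 -0.202]
 [ 0.     0.     0.     1.   ]]
```

View pics/w4.png

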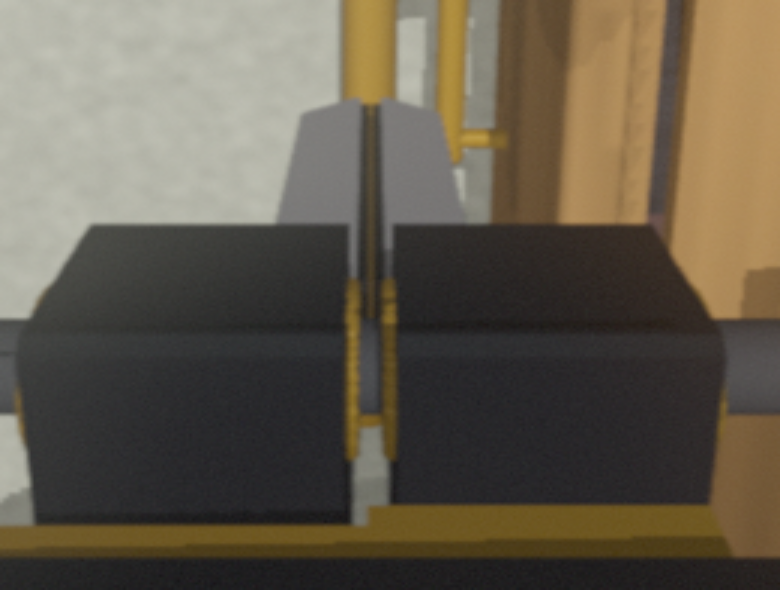

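Run:
```python
from h import *
o,c=wrist(); W=world(c); print(o['ee_pos'],np.degrees(o['eef_rot']))
for u in (305,312,318,323,328,334,340,346):
    print(u,[ (v,W[v,u].round(4).tolist()) for v in (255,266,272,276,284,300,315)])
```

```text
[ 0.61621198 -0.02051705  0.09072149] [1.79978882e+02 1.64495310e-04 8.90976646e+01]
305 [(255, [0.6, -0.0395, -0.0003]), (266, [0.5997, -0.0495, 0.0009]), (272, [0.6068, -0.011, 0.1198]), (276, [0.6071, -0.0109, 0.1259]), (284, [0.6076, -0.0111, 0.1361]), (300, [0.6084, -0.0114, 0.1537]), (315, [0.6092, -0.011, 0.1684])]
312 [(255, [0.6062, -0.0398, -0.0009]), (266, [0.606, -0.0496, 0.0006]), (272, [0.6105, -0.0109, 0.1202]), (276, [0.6106, -0.0111, 0.1255]), (284, [0.611, -0.0108, 0.1369]), (300, [0.6116, -0.0105, 0.1558]), (315, [0.612, -0.0105, 0.1694])]
318 [(255, [0.6135, -0.0081, 0.0993]), (266, [0.6134, -0.0145, 0.1006]), (272, [0.6137, -0.0109, 0.1203]), (276, [0.6137, -0.0112, 0.1253]), (284, [0.6139, -0.0109, 0.1368]), (300, [0.6141, -0.0109, 0.155]), (315, [0.6143, -0.0106, 0.1692])]
323 [(255, [0.6164, -0.0079, 0.1003]), (266, [0.6163, -0.0151, 0.0992]), (272, [0.6163, -0.0121, 0.1173]), (276, [0.6163, -0.0124, 0.1224]), (284, [0.6163, -0.0123, 0.1337]), (300, [0.6162, -0.0165, 0.1431]), (315, [0.6161, -0.0224, 0.1466])]
328 [(255, [0.6193, -0.0084, 0.0988]), (266, [0.61
[... 202 characters left out ...]
.6258, -0.0399, -0.0]), (266, [0.6257, -0.05, 0.0007]), (272, [0.6222, -0.0111, 0.1201]), (276, [0.622, -0.0113, 0.1255]), (284, [0.6216, -0.0113, 0.1363]), (300, [0.6211, -0.0112, 0.1545]), (315, [0.6206, -0.0108, 0.1691])]
340 [(255, [0.6311, -0.0401, -0.0005]), (266, [0.631, -0.0502, 0.0002]), (272, [0.6254, -0.0113, 0.1198]), (276, [0.625, -0.011, 0.1265]), (284, [0.6245, -0.0111, 0.137]), (300, [0.6237, -0.0111, 0.1548]), (315, [0.623, -0.0112, 0.1683])]
346 [(255, [0.634, -0.0283, 0.037]), (266, [0.634, -0.0373, 0.0369]), (272, [0.634, -0.042, 0.0376]), (276, [0.6282, -0.0117, 0.1248]), (284, [0.6275, -0.0116, 0.1358]), (300, [0.6262, -0.011, 0.1552]), (315, [0.6254, -0.0113, 0.1683])]
```

Run:
```python
from h import *
o,c=wrist(); W=world(c); M=np.array(c['tool_from_camera'])
T=(W-np.array(o['ee_pos']))@Rot.from_euler('xyz',o['eef_rot']).as_matrix()
for v in (268,269,270,271,272,290,310,314,318,320,324,330,345,360,400,440): print(v,T[v,300].round(4),T[v,314].round(4),T[v,380].round(4))
print(c['fx'],c['cy'],ctrl.tcp_to_tips,[a for a in dir(ctrl) if a[0]!='_'])
```

```text
268 [-0.0316 -0.0207  0.0914] [-0.0315 -0.0081  0.0911] [ 0.0013  0.0352 -0.0004]
269 [-0.0325 -0.0207  0.0911] [ 0.01   -0.0049 -0.0262] [ 0.0009  0.0351 -0.0011]
270 [-0.0335 -0.0207  0.0912] [ 0.0095 -0.0049 -0.0263] [ 0.0002  0.0352 -0.0009]
271 [-0.0341 -0.0206  0.0902] [ 0.0098 -0.0048 -0.0287] [-0.0004  0.0352 -0.0012]
272 [-0.0355 -0.0207  0.0915] [ 0.0097 -0.0048 -0.03  ] [-0.0012  0.0352 -0.0009]
290 [ 0.0098 -0.0107 -0.0538] [ 0.0096 -0.0042 -0.0534] [-0.0116  0.0351 -0.0045]
310 [ 0.0095 -0.0094 -0.0734] [ 0.0093 -0.0037 -0.0732] [-0.0236  0.0351 -0.0075]
314 [ 0.0094 -0.0092 -0.0767] [ 0.0094 -0.0036 -0.0769] [-0.0262  0.0352 -0.0077]
318 [ 0.0331 -0.0057 -0.125 ] [ 0.0333 -0.0023 -0.1253] [ 0.0337  0.0137 -0.1262]
320 [ 0.0328 -0.0057 -0.1255] [ 0.0339 -0.0022 -0.1274] [ 0.0338  0.0135 -0.1273]
324 [ 0.0334 -0.0055 -0.1285] [ 0.0336 -0.0022 -0.1289] [ 0.0332  0.0134 -0.1282]
330 [ 0.0334 -0.0053 -0.1312] [ 0.0333 -0.0021 -0.131 ] [ 0.0333  0.0129 -0.1311]
345 [ 0.0341 -0.0048 -0.1385] [ 0.0332 -0.002  -0.137 ] [ 0.0336  0.0118 -0.1377]
360 [ 0.0335 -0.0046 -0.1428] [ 0.0331 -0.0019 -0.1422] [ 0.0332  0.0111 -0.1423]
400 [ 0.0248 -0.0047 -0.1434] [ 0.0255 -0.0019 -0.1442] [ 0.0246  0.0113 -0.1431]
440 [ 0.0189 -0.0046 -0.1472] [ 0.0182 -0.0019 -0.1465] [ 0.0194  0.0108 -0.1477]
344.89999523469254 237.56056142861846 0.017 ['MotionError', 'tcp_to_tips']
```

The wrist depth shows the fingertips at tool z ≈ -0.026 rather than +0.017. The reported TCP therefore lies about 43 mm below the real grasp point, the jaws closed above the bar, and nothing was touched. From here I use tips_z = ee_z + 0.026. I'll reopen and lower 41 mm.

Request:
step_arm([
  {"dx":0,"dy":0,"dz":0,"rx":0,"ry":0,"rz":0,"claw":0.72},
  {"dx":0,"dy":0,"dz":0,"rx":0,"ry":0,"rz":0,"claw":0.72},
  {"dx":0,"dy":0,"dz":0,"rx":0,"ry":0,"rz":0,"claw":0.72},
  {"dx":0,"dy":0,"dz":0,"rx":0,"ry":0,"rz":0,"claw":0.72},
  {"dx":0,"dy":0,"dz":0.2,"rx":0,"ry":0,"rz":0,"claw":0.72},
  {"dx":0,"dy":0,"dz":0.21,"rx":0,"ry":0,"rz":0,"claw":0.72},
  {"dx":0,"dy":0,"dz":0,"rx":0,"ry":0,"rz":0,"claw":1},
  {"dx":0,"dy":0,"dz":0,"rx":0,"ry":0,"rz":0,"claw":1},
  {"dx":0,"dy":0,"dz":0,"rx":0,"ry":0,"rz":0,"claw":1},
], grip_force=15)

```text
time_s: 5.1
ee_pos: [0.6165, -0.0206, 0.0503]
eef_rot: [3.141, 0.0, 1.555]
force: [1.3, -0.6, -2.7]
grip_width: 0.0102
grip_force: 15.0
```

Request:
step_arm([
  {"dx":0,"dy":-0.1,"dz":0,"rx":0,"ry":0,"rz":0,"claw":1},
  {"dx":0,"dy":-0.2,"dz":0,"rx":0,"ry":0,"rz":0,"claw":1},
  {"dx":0,"dy":-0.25,"dz":0,"rx":0,"ry":0,"rz":0,"claw":1},
  {"dx":0,"dy":-0.25,"dz":0,"rx":0,"ry":0,"rz":0,"claw":1},
  {"dx":0,"dy":-0.25,"dz":0,"rx":0,"ry":0,"rz":0,"claw":1},
  {"dx":0,"dy":-0.25,"dz":0,"rx":0,"ry":0,"rz":0,"claw":1},
  {"dx":0,"dy":-0.2,"dz":0,"rx":0,"ry":0,"rz":0,"claw":1},
  {"dx":0,"dy":-0.1,"dz":0,"rx":0,"ry":0,"rz":0,"claw":1},
  {"dx":0,"dy":-0.05,"dz":0,"rx":0,"ry":0,"rz":0,"claw":1},
  {"dx":0,"dy":0,"dz":0,"rx":0,"ry":0,"rz":0,"claw":1},
])

```text
time_s: 6.1
ee_pos: [0.4512, -0.0174, 0.0503]
eef_rot: [3.141, -0.001, 1.555]
force: [-0.4, 7.1, -1.3]
grip_width: 0.0106
grip_force: 15.0
```

Request:
step_arm([
  {"dx":0,"dy":-0.05,"dz":0,"rx":0,"ry":0,"rz":0,"claw":1},
  {"dx":0,"dy":-0.05,"dz":0,"rx":0,"ry":0,"rz":0,"claw":1},
  {"dx":0,"dy":0,"dz":0,"rx":0,"ry":0,"rz":0,"claw":1},
])

```text
time_s: 6.4
ee_pos: [0.4414, -0.0172, 0.0503]
eef_rot: [3.14, -0.001, 1.555]
force: [-1.7, 7.0, -0.8]
grip_width: 0.0107
grip_force: 15.0
```

Request:
step_arm([
  {"dx":0.005,"dy":-0.04,"dz":0,"rx":0,"ry":0,"rz":0,"claw":1},
  {"dx":0.005,"dy":-0.03,"dz":0,"rx":0,"ry":0,"rz":0,"claw":1},
  {"dx":0,"dy":0,"dz":0,"rx":0,"ry":0,"rz":0,"claw":1},
])

```text
time_s: 6.7
ee_pos: [0.4345, -0.017, 0.0502]
eef_rot: [3.14, 0.001, 1.555]
force: [-1.4, -2.7, 6.1]
grip_width: 0.01
grip_force: 15.0
```

Request:
step_arm([
  {"dx":0,"dy":-0.03,"dz":0,"rx":0,"ry":0,"rz":0,"claw":1},
  {"dx":0,"dy":0,"dz":0,"rx":0,"ry":0,"rz":0,"claw":1},
])

```text
time_s: 6.9
ee_pos: [0.4325, -0.017, 0.0502]
eef_rot: [3.138, 0.001, 1.555]
force: [6.4, -3.3, 2.0]
grip_width: 0.0104
grip_force: 15.0
```

Request:
step_arm([
  {"dx":0,"dy":0,"dz":0,"rx":0,"ry":0,"rz":0,"claw":0.7},
  {"dx":0,"dy":0,"dz":0,"rx":0,"ry":0,"rz":0,"claw":0.7},
  {"dx":0,"dy":0,"dz":0,"rx":0,"ry":0,"rz":0,"claw":0.7},
  {"dx":0,"dy":0,"dz":-0.4,"rx":0,"ry":0,"rz":0,"claw":0.7},
  {"dx":0,"dy":0,"dz":-0.45,"rx":0,"ry":0,"rz":0,"claw":0},
  {"dx":0,"dy":0.4,"dz":-0.3,"rx":0,"ry":0,"rz":0,"claw":0},
  {"dx":0,"dy":0.4,"dz":-0.3,"rx":0,"ry":0,"rz":0,"claw":0},
  {"dx":0,"dy":0.3,"dz":0,"rx":0,"ry":0,"rz":0,"claw":0},
  {"dx":0,"dy":0,"dz":0,"rx":0,"ry":0,"rz":0,"claw":0},
  {"dx":0,"dy":0,"dz":0,"rx":0,"ry":0,"rz":0,"claw":0},
])

```text
time_s: 7.9
ee_pos: [0.5406, -0.0182, 0.1935]
eef_rot: [-3.14, -0.0, 1.555]
force: [0.2, 0.3, -0.1]
grip_width: 0.073
grip_force: 0.0
```

Run:
```python
from h import *
import pickle
o,c=wrist(); print(o['time_s'],o['ee_pos'],o['force']); save(c['img'],'w5'); W=world(c)
np.savez('w5',W=W,img=c['img'],R=c['R'],t=c['t'],k=[c['fx'],c['fy'],c['cx'],c['cy']])
for n in ('divider','corner','slab_black','drawer'):
  for r in viewer.recognise(n,c)[:2]: print(n,r)
# height map over grid
w=W.reshape(-1,3)
xs=np.arange(.40,.70,.01); ys=np.arange(.14,-.17,-.01)
for x in np.arange(.42,.68,.02):
    print(round(x,2),' '.join('%4d'%(1000*np.median(q)) if len(q:=w[(abs(w[:,0]-x)<.002)&(abs(w[:,1]-y)<.002)&(w[:,2]<.16),2]) else '  --' for y in ys))
```

```text
7.9 [ 0.54063155 -0.01822158  0.1934934 ] [ 0.16703901  0.31005614 -0.11652679]
divider {'rect': [263.2, 263.6, 476.4, 290.6], 'score': 0.91}
corner {'rect': [265.6, 269.0, 476.7, 289.9], 'score': 0.77}
slab_black {'rect': [281.3, 170.1, 389.3, 245.5], 'score': 0.59}
drawer {'rect': [192.9, 71.7, 499.0, 358.1], 'score': 0.73}
0.42    0    0    0    0    0    0    0    0    0   --    0    0    0    0    0    0    0    0    0    0    0    0    0    0    0   --   --   --   --   --   --   --
0.44    0    0    0    0    0    0    0    0   96   98   96   96   96   96   96   95   96   95   95   --   --   --   --   --   --   --   --   --   --   --   --   --
0.46    0    0   --   --   --   --   --   --   --   98   --   --   --   --   --   --   --   --   --   --   --   --   --   --   --   --   --   --   --   --   --   --
0.48    0    0    0  117  117  117  117  117  117  117  117  116  116  115  115  115  114  112  112   --   --   84   87   99   92   94   98   --   --   --   --   --
0.5    0    0    0   --  111   72   72   71   71   71   71   71   72   72   71   71   72   71   71   72  114   -
[... 835 characters left out ...]
   73   82   85   84   --   --   --   --
0.62    0    0    0   --   --   93   72   72   71   71   72   72   72   72   71   71   72   72   72   72   78   --   --   --   --   --   --   95   --   --   --   --
0.64    0    0    0   --   --   93   72   72   72   72   72   72   71   72   72   72   71   72   71   72   95   --   89   --   --   --   --   --   --   --   --   --
0.66    0    0    0   --   --  100   72   72   72   72   72   71   72   72   71   72   71   72   71   72   94   --   85   88   88   93   --   --   --   --   --   --
0.68    0    0    0  125  125  101  124  124  124  124  124  124  124  124  124  124  124  124  124  124   88  125   92   94   94   93   92   93   --   --   --   --
```

View pics/w5.png

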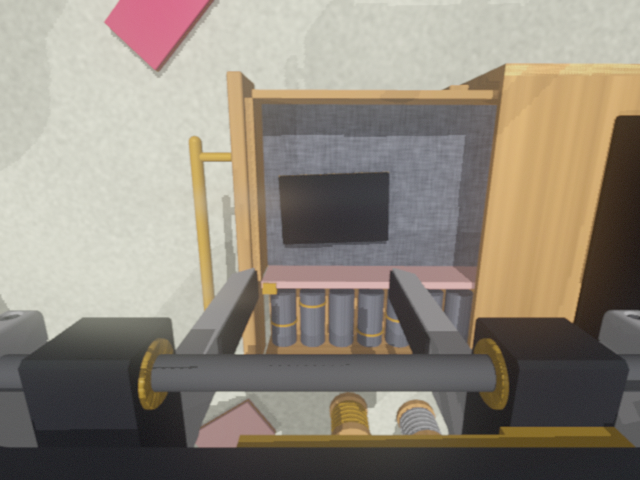

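The bay spans px (262–490, 100–268), with the black slab at (281–389, 172–245) slightly askew and the pink divider at rows 266–288. Next I'll fit the walls and the slab.

Run:
```python
from h import *
d=np.load('w5.npz'); W=d['W']; w=W.reshape(-1,3)
m=(w[:,2]>.0785)&(w[:,2]<.085)&(w[:,0]>.495)&(w[:,0]<.63)&(w[:,1]>-.05)&(w[:,1]<.06); print('black',cv2.minAreaRect((w[m][:,:2]*1000).astype(np.float32)),m.sum())
for x in (.51,.53,.55,.57,.59,.62,.65):
    q=w[abs(w[:,0]-x)<.004]
    fl=q[(abs(q[:,2]-.072)<.003)&(q[:,1]>-.08)]; dv=q[(q[:,2]>.108)&(q[:,2]<.119)&(q[:,1]<-.03)&(q[:,1]>-.075)]; 
    lw=q[(q[:,2]>.100)&(q[:,2]<.114)&(q[:,1]>.08)]
    fl2=q[(abs(q[:,2]-.072)<.003)&(q[:,1]>.05)]
    print(x,'floor ymin',np.percentile(fl[:,1],1).round(4),'div top y',dv[:,1].max().round(4) if len(dv) else 0,dv[:,1].min().round(4) if len(dv) else 0,'floor ymax',np.percentile(fl2[:,1],99).round(4),'leftwall ymin',lw[:,1].min().round(4) if len(lw) else 0)
for y in (.08,.05,.02,-.01,-.03):
    q=w[abs(w[:,1]-y)<.004]; f=q[(abs(q[:,2]-.072)<.003)&(q[:,0]<.6)&(q[:,0]>.45)]; r=q[(q[:,2]>.11)&(q[:,2]<.121)&(q[:,0]<.52)]; b=q[(q[:,2]>.088)&(q[:,2]<.104)&(q[:,0]<.45)]
    print(y,'floor xmin',np.percentile(f[:,0],1).round(4),'front top x',np.percentile(r[:,0],[2,98]).round(4),'bar',(b[:,0].mean().round(4) if len(b) else 0))
```

```text
black ((551.4389038085938, 0.060092926025390625), (100.21743774414062, 64.42393493652344), 0.9923757314682007) 7427
0.51 floor ymin -0.057 div top y -0.0569 -0.0634 floor ymax 0.0925 leftwall ymin 0.0926
0.53 floor ymin -0.0576 div top y -0.0569 -0.0637 floor ymax 0.0922 leftwall ymin 0.0922
0.55 floor ymin -0.0577 div top y -0.0576 -0.0638 floor ymax 0.0918 leftwall ymin 0.0918
0.57 floor ymin -0.0583 div top y -0.0579 -0.0639 floor ymax 0.0915 leftwall ymin 0.0914
0.59 floor ymin -0.0585 div top y -0.0584 -0.0642 floor ymax 0.0912 leftwall ymin 0.091
0.62 floor ymin -0.0588 div top y 0 0 floor ymax 0.0905 leftwall ymin 0.0904
0.65 floor ymin -0.0593 div top y -0.0596 -0.0662 floor ymax 0.0899 leftwall ymin 0.0898
0.08 floor xmin 0.4886 front top x [0.4707 0.4877] bar 0
0.05 floor xmin 0.4879 front top x [0.4702 0.4872] bar 0.4399
0.02 floor xmin 0.4866 front top x [0.4694 0.4866] bar 0.4352
-0.01 floor xmin 0.486 front top x [0.4686 0.4858] bar 0.4344
-0.03 floor xmin 0.4858 front top x [0.4686 0.4854] bar 0.434
```

```bash
python3 -c "
from h import *
plan((.4545,.319,.10),2.1,13,0)"
```

```text
{"dx": 0.2584, "dy": -0.0703, "dz": 0.0728, "rx": 0, "ry": 0, "rz": 0.0744, "claw": 0},
{"dx": 0.2484, "dy": -0.1, "dz": 0.0728, "rx": 0, "ry": 0, "rz": 0.0744, "claw": 0},
{"dx": 0.2351, "dy": -0.1282, "dz": 0.0728, "rx": 0, "ry": 0, "rz": 0.0744, "claw": 0},
{"dx": 0.2186, "dy": -0.1548, "dz": 0.0728, "rx": 0, "ry": 0, "rz": 0.0744, "claw": 0},
{"dx": 0.199, "dy": -0.1792, "dz": 0.0728, "rx": 0, "ry": 0, "rz": 0.0744, "claw": 0},
{"dx": 0.1768, "dy": -0.2011, "dz": 0.0728, "rx": 0, "ry": 0, "rz": 0.0744, "claw": 0},
{"dx": 0.1522, "dy": -0.2204, "dz": 0.0728, "rx": 0, "ry": 0, "rz": 0.0744, "claw": 0},
{"dx": 0.1254, "dy": -0.2366, "dz": 0.0728, "rx": 0, "ry": 0, "rz": 0.0744, "claw": 0},
{"dx": 0.097, "dy": -0.2496, "dz": 0.0728, "rx": 0, "ry": 0, "rz": 0.0744, "claw": 0},
{"dx": 0.0673, "dy": -0.2592, "dz": 0.0728, "rx": 0, "ry": 0, "rz": 0.0744, "claw": 0},
{"dx": 0.0366, "dy": -0.2653, "dz": 0.0728, "rx": 0, "ry": 0, "rz": 0.0744, "claw": 0},
{"dx": 0.0054, "dy": -0.2677, "dz": 0.0728, "rx": 0, "ry": 0, "rz": 0.0744, "claw": 0},
{"dx": -0.0258, "dy": -0.2666, "dz": 0.0728, "rx": 0, "ry": 0, "rz": 0.0744, "claw": 0},
row mm 27.75142193047785 deg 6.6916586477222
```

Request:
step_arm([
  {"dx":0.258,"dy":-0.07,"dz":0.07,"rx":0,"ry":0,"rz":0.0744,"claw":0},
  {"dx":0.248,"dy":-0.1,"dz":0.07,"rx":0,"ry":0,"rz":0.0744,"claw":0},
  {"dx":0.235,"dy":-0.128,"dz":0.07,"rx":0,"ry":0,"rz":0.0744,"claw":0},
  {"dx":0.219,"dy":-0.155,"dz":0.07,"rx":0,"ry":0,"rz":0.0744,"claw":0},
  {"dx":0.199,"dy":-0.179,"dz":0.07,"rx":0,"ry":0,"rz":0.0744,"claw":0},
  {"dx":0.177,"dy":-0.201,"dz":0.07,"rx":0,"ry":0,"rz":0.0744,"claw":0},
  {"dx":0.152,"dy":-0.22,"dz":0.07,"rx":0,"ry":0,"rz":0.0744,"claw":0},
  {"dx":0.125,"dy":-0.237,"dz":0.07,"rx":0,"ry":0,"rz":0.0744,"claw":0},
  {"dx":0.097,"dy":-0.25,"dz":0.07,"rx":0,"ry":0,"rz":0.0744,"claw":0},
  {"dx":0.067,"dy":-0.259,"dz":0.07,"rx":0,"ry":0,"rz":0.0744,"claw":0},
])

```text
time_s: 9.15
ee_pos: [0.4743, 0.242, 0.1245]
eef_rot: [-3.142, -0.0, 0.381]
force: [-0.8, -0.4, 0.0]
grip_width: 0.0937
grip_force: 0.0
```

Request:
step_arm([
  {"dx":0.037,"dy":-0.265,"dz":0.07,"rx":0,"ry":0,"rz":0.0744,"claw":0},
  {"dx":0.005,"dy":-0.268,"dz":0.07,"rx":0,"ry":0,"rz":0.0744,"claw":0},
  {"dx":-0.026,"dy":-0.267,"dz":0.07,"rx":0,"ry":0,"rz":0.0744,"claw":0},
  {"dx":0,"dy":0,"dz":0,"rx":0,"ry":0,"rz":0,"claw":0},
  {"dx":0,"dy":0,"dz":0,"rx":0,"ry":0,"rz":0,"claw":0},
])

```text
time_s: 9.65
ee_pos: [0.4549, 0.3188, 0.1035]
eef_rot: [3.141, 0.0, 0.039]
force: [0.5, 0.2, -0.7]
grip_width: 0.0939
grip_force: 0.0
```

Run:
```python
from h import *
o,c=wrist(); print(o['time_s'],o['ee_pos'],np.degrees(o['eef_rot']),o['force'])
print(slab(c,'pink',(0,0,640,480)))
W=world(c).reshape(-1,3); m=colmask(c['img'],'pink').reshape(-1)&(W[:,2]>.006)&(W[:,2]<.014); print(W[m].mean(0),m.sum())
T=(world(c)-np.array(o['ee_pos']))@Rot.from_euler('xyz',o['eef_rot']).as_matrix()
T=T.reshape(-1,3); k=(abs(T[:,0]-.009)<.003)&(abs(abs(T[:,1])-.053)<.008)&(T[:,2]>-.06); print('tip z',np.percentile(T[k,2],[90,98,100]) if k.any() else 0)
plan((.4545,.319,-.021),2.1,5,0)
```

```text
9.65 [0.45486655 0.31877776 0.10350967] [1.79986950e+02 8.65152071e-03 2.22328196e+00] [ 0.47879944  0.17046109 -0.65390251]
(array([455.7, 317.9], dtype=float32), np.float32(62.3), np.float32(97.1), 2.1, 7133)
[0.4417472  0.28442433 0.00983331] 9518
tip z [0.10312963 0.10423334 0.10576752]
{"dx": -0.0015, "dy": -0.0012, "dz": 0.2496, "rx": 0, "ry": 0, "rz": 0, "claw": 0},
{"dx": -0.0015, "dy": -0.0012, "dz": 0.2496, "rx": 0, "ry": 0, "rz": 0, "claw": 0},
{"dx": -0.0015, "dy": -0.0012, "dz": 0.2496, "rx": 0, "ry": 0, "rz": 0, "claw": 0},
{"dx": -0.0015, "dy": -0.0012, "dz": 0.2496, "rx": 0, "ry": 0, "rz": 0, "claw": 0},
{"dx": -0.0015, "dy": -0.0012, "dz": 0.2496, "rx": 0, "ry": 0, "rz": 0, "claw": 0},
row mm 24.956099276582943 deg 0.014585557748195683
```

Request:
step_arm([
  {"dx":0.01,"dy":0,"dz":0.35,"rx":0,"ry":0,"rz":0,"claw":0},
  {"dx":0,"dy":0,"dz":0.4,"rx":0,"ry":0,"rz":0,"claw":0},
  {"dx":0,"dy":0,"dz":0.3,"rx":0,"ry":0,"rz":0,"claw":0},
  {"dx":0,"dy":0,"dz":0.14,"rx":0,"ry":0,"rz":0,"claw":0.1},
  {"dx":0,"dy":0,"dz":0.05,"rx":0,"ry":0,"rz":0,"claw":0.2},
  {"dx":0,"dy":0,"dz":0,"rx":0,"ry":0,"rz":0,"claw":0.5},
  {"dx":0,"dy":0,"dz":0,"rx":0,"ry":0,"rz":0,"claw":0.5},
  {"dx":0,"dy":0,"dz":0,"rx":0,"ry":0,"rz":0,"claw":0.5},
  {"dx":0,"dy":0,"dz":0,"rx":0,"ry":0,"rz":0,"claw":0.5},
], grip_force=12)

```text
time_s: 10.6
ee_pos: [0.457, 0.3193, -0.019]
eef_rot: [-3.141, -0.002, 0.036]
force: [-0.1, -2.9, 8.1]
grip_width: 0.0641
grip_force: 12.0
```

Request:
step_arm([
  {"dx":0,"dy":0,"dz":-0.05,"rx":0,"ry":0,"rz":0,"claw":0.5},
  {"dx":0,"dy":0,"dz":-0.3,"rx":0,"ry":0,"rz":0,"claw":0.5},
  {"dx":0,"dy":0,"dz":-0.45,"rx":0,"ry":0,"rz":0,"claw":0.5},
  {"dx":0,"dy":0,"dz":-0.45,"rx":0,"ry":0,"rz":0,"claw":0.5},
  {"dx":0,"dy":0,"dz":-0.35,"rx":0,"ry":0,"rz":0,"claw":0.5},
  {"dx":0,"dy":0,"dz":0,"rx":0,"ry":0,"rz":0,"claw":0.5},
])

```text
time_s: 11.2
ee_pos: [0.4578, 0.3201, 0.145]
eef_rot: [-3.137, -0.007, 0.036]
force: [0.4, 0.9, -2.4]
grip_width: 0.064
grip_force: 12.0
```

```bash
python3 -c "
from h import *
print(telemetry.get_obs()['force'],telemetry.get_obs()['ee_pos'])
plan((.553,.003,.14),-1.1,9,.5)"
```

```text
[ 0.44176633  0.91885816 -2.44423213] [0.45781162 0.32014981 0.14500136]
{"dx": 0.093, "dy": 0.356, "dz": 0.0047, "rx": 0, "ry": -0.0005, "rz": 0.0039, "claw": 0.5},
{"dx": 0.0952, "dy": 0.3554, "dz": 0.0048, "rx": 0, "ry": -0.0005, "rz": 0.0039, "claw": 0.5},
{"dx": 0.0974, "dy": 0.3548, "dz": 0.0049, "rx": 0, "ry": -0.0005, "rz": 0.0039, "claw": 0.5},
{"dx": 0.0995, "dy": 0.3542, "dz": 0.005, "rx": 0, "ry": -0.0005, "rz": 0.0039, "claw": 0.5},
{"dx": 0.1017, "dy": 0.3536, "dz": 0.0051, "rx": 0, "ry": -0.0005, "rz": 0.0039, "claw": 0.5},
{"dx": 0.1039, "dy": 0.353, "dz": 0.0052, "rx": 0, "ry": -0.0005, "rz": 0.0039, "claw": 0.5},
{"dx": 0.106, "dy": 0.3523, "dz": 0.0053, "rx": 0, "ry": -0.0005, "rz": 0.0039, "claw": 0.5},
{"dx": 0.1082, "dy": 0.3517, "dz": 0.0054, "rx": 0, "ry": -0.0005, "rz": 0.0039, "claw": 0.5},
{"dx": 0.1104, "dy": 0.351, "dz": 0.0055, "rx": 0, "ry": -0.0005, "rz": 0.0039, "claw": 0.5},
row mm 36.79604180421083 deg 0.3551090816203036
```

Request:
step_arm([
  {"dx":0.09,"dy":0.356,"dz":0,"rx":0,"ry":0,"rz":0.004,"claw":0.5},
  {"dx":0.095,"dy":0.355,"dz":0,"rx":0,"ry":0,"rz":0.004,"claw":0.5},
  {"dx":0.097,"dy":0.355,"dz":0,"rx":0,"ry":0,"rz":0.004,"claw":0.5},
  {"dx":0.1,"dy":0.354,"dz":0,"rx":0,"ry":0,"rz":0.004,"claw":0.5},
  {"dx":0.102,"dy":0.353,"dz":0,"rx":0,"ry":0,"rz":0.004,"claw":0.5},
  {"dx":0.104,"dy":0.353,"dz":0,"rx":0,"ry":0,"rz":0.004,"claw":0.5},
  {"dx":0.106,"dy":0.352,"dz":0,"rx":0,"ry":0,"rz":0.004,"claw":0.5},
  {"dx":0.108,"dy":0.352,"dz":0,"rx":0,"ry":0,"rz":0.004,"claw":0.5},
  {"dx":0.11,"dy":0.351,"dz":0,"rx":0,"ry":0,"rz":0.004,"claw":0.5},
  {"dx":0,"dy":0,"dz":0,"rx":0,"ry":0,"rz":0,"claw":0.5},
])

```text
time_s: 12.2
ee_pos: [0.5509, -0.0016, 0.1385]
eef_rot: [3.141, 0.001, -0.025]
force: [0.1, 0.3, -2.6]
grip_width: 0.0639
grip_force: 12.0
```

Request:
step_arm([
  {"dx":0,"dy":0,"dz":0,"rx":0,"ry":0,"rz":0,"claw":0.5},
  {"dx":0,"dy":0,"dz":0,"rx":0,"ry":0,"rz":0,"claw":0.5},
])

```text
time_s: 12.4
ee_pos: [0.5503, 0.0027, 0.139]
eef_rot: [-3.141, 0.001, -0.02]
force: [0.3, 0.8, -2.2]
grip_width: 0.064
grip_force: 12.0
```

Request:
step_arm([
  {"dx":0.02,"dy":0,"dz":0.25,"rx":0,"ry":0,"rz":0,"claw":0.5},
  {"dx":0,"dy":0,"dz":0.3,"rx":0,"ry":0,"rz":0,"claw":0.5},
  {"dx":0,"dy":0,"dz":0.15,"rx":0,"ry":0,"rz":0,"claw":0.5},
  {"dx":0,"dy":0,"dz":0.02,"rx":0,"ry":0,"rz":0,"claw":0.5},
  {"dx":0,"dy":0,"dz":0,"rx":0,"ry":0,"rz":0,"claw":0.5},
])

```text
time_s: 12.9
ee_pos: [0.5527, 0.0026, 0.0678]
eef_rot: [-3.142, 0.0, -0.02]
force: [-0.7, 0.6, -0.8]
grip_width: 0.0638
grip_force: 12.0
```

Request:
step_arm([
  {"dx":0,"dy":0,"dz":0.015,"rx":0,"ry":0,"rz":0,"claw":0.5},
  {"dx":0,"dy":0,"dz":0.01,"rx":0,"ry":0,"rz":0,"claw":0.5},
  {"dx":0,"dy":0,"dz":0,"rx":0,"ry":0,"rz":0,"claw":0.5},
])

```text
time_s: 13.2
ee_pos: [0.5529, 0.0019, 0.0654]
eef_rot: [3.142, -0.001, -0.021]
force: [-0.2, 0.3, -2.6]
grip_width: 0.0636
grip_force: 12.0
```

Request:
step_arm([
  {"dx":0,"dy":0,"dz":0.01,"rx":0,"ry":0,"rz":0,"claw":0.5},
  {"dx":0,"dy":0,"dz":0,"rx":0,"ry":0,"rz":0,"claw":0.5},
])

```text
time_s: 13.4
ee_pos: [0.5527, 0.0018, 0.064]
eef_rot: [-3.142, -0.0, -0.021]
force: [0.4, -0.4, -2.4]
grip_width: 0.0635
grip_force: 12.0
```

Request:
step_arm([
  {"dx":0,"dy":0,"dz":0.01,"rx":0,"ry":0,"rz":0,"claw":0.5},
  {"dx":0,"dy":0,"dz":0,"rx":0,"ry":0,"rz":0,"claw":0.5},
])

```text
time_s: 13.6
ee_pos: [0.5528, 0.0018, 0.063]
eef_rot: [3.142, -0.0, -0.021]
force: [0.1, 0.4, -1.6]
grip_width: 0.0638
grip_force: 12.0
```

Request:
step_arm([
  {"dx":0,"dy":0,"dz":0.007,"rx":0,"ry":0,"rz":0,"claw":0.5},
  {"dx":0,"dy":0,"dz":0,"rx":0,"ry":0,"rz":0,"claw":0.2},
  {"dx":0,"dy":0,"dz":0,"rx":0,"ry":0,"rz":0,"claw":0.2},
  {"dx":0,"dy":0,"dz":0,"rx":0,"ry":0,"rz":0,"claw":0.2},
  {"dx":0,"dy":0,"dz":-0.3,"rx":0,"ry":0,"rz":0,"claw":0.2},
  {"dx":0,"dy":0,"dz":-0.45,"rx":0,"ry":0,"rz":0,"claw":0},
  {"dx":0,"dy":0,"dz":0,"rx":0,"ry":0,"rz":0,"claw":0},
])

```text
time_s: 14.3
ee_pos: [0.5551, 0.0017, 0.1428]
eef_rot: [3.141, -0.009, -0.021]
force: [0.3, 0.4, 0.1]
grip_width: 0.0877
grip_force: 0.0
```

```bash
python3 -c "
from h import *
plan((.4105,-.3214,.12),32.7,10,0)"
```

```text
{"dx": -0.1381, "dy": 0.326, "dz": 0.0217, "rx": 0, "ry": -0.0005, "rz": -0.0377, "claw": 0},
{"dx": -0.1571, "dy": 0.3173, "dz": 0.0217, "rx": 0, "ry": -0.0005, "rz": -0.0377, "claw": 0},
{"dx": -0.1756, "dy": 0.3074, "dz": 0.0218, "rx": 0, "ry": -0.0005, "rz": -0.0377, "claw": 0},
{"dx": -0.1934, "dy": 0.2965, "dz": 0.0218, "rx": 0, "ry": -0.0005, "rz": -0.0377, "claw": 0},
{"dx": -0.2106, "dy": 0.2846, "dz": 0.0219, "rx": 0, "ry": -0.0005, "rz": -0.0377, "claw": 0},
{"dx": -0.227, "dy": 0.2716, "dz": 0.022, "rx": 0, "ry": -0.0005, "rz": -0.0377, "claw": 0},
{"dx": -0.2427, "dy": 0.2578, "dz": 0.0221, "rx": 0, "ry": -0.0005, "rz": -0.0377, "claw": 0},
{"dx": -0.2575, "dy": 0.243, "dz": 0.0223, "rx": 0, "ry": -0.0005, "rz": -0.0377, "claw": 0},
{"dx": -0.2714, "dy": 0.2273, "dz": 0.0224, "rx": 0, "ry": -0.0005, "rz": -0.0377, "claw": 0},
{"dx": -0.2843, "dy": 0.2109, "dz": 0.0226, "rx": 0, "ry": -0.0005, "rz": -0.0377, "claw": 0},
row mm 35.47111257668322 deg 3.3893347179099678
```

Request:
step_arm([
  {"dx":-0.138,"dy":0.326,"dz":0.01,"rx":0,"ry":0,"rz":-0.0377,"claw":0},
  {"dx":-0.157,"dy":0.317,"dz":0.01,"rx":0,"ry":0,"rz":-0.0377,"claw":0},
  {"dx":-0.176,"dy":0.307,"dz":0.01,"rx":0,"ry":0,"rz":-0.0377,"claw":0},
  {"dx":-0.193,"dy":0.297,"dz":0.01,"rx":0,"ry":0,"rz":-0.0377,"claw":0},
  {"dx":-0.211,"dy":0.285,"dz":0.02,"rx":0,"ry":0,"rz":-0.0377,"claw":0},
  {"dx":-0.227,"dy":0.272,"dz":0.03,"rx":0,"ry":0,"rz":-0.0377,"claw":0},
  {"dx":-0.243,"dy":0.258,"dz":0.03,"rx":0,"ry":0,"rz":-0.0377,"claw":0},
  {"dx":-0.258,"dy":0.243,"dz":0.03,"rx":0,"ry":0,"rz":-0.0377,"claw":0},
  {"dx":-0.271,"dy":0.227,"dz":0.03,"rx":0,"ry":0,"rz":-0.0377,"claw":0},
  {"dx":-0.284,"dy":0.211,"dz":0.03,"rx":0,"ry":0,"rz":-0.0377,"claw":0},
])

```text
time_s: 15.3
ee_pos: [0.4072, -0.3226, 0.1157]
eef_rot: [-3.141, 0.0, 0.574]
force: [0.5, 0.1, -0.3]
grip_width: 0.0939
grip_force: 0.0
```

Request:
step_arm([
  {"dx":0,"dy":0,"dz":0,"rx":0,"ry":0,"rz":0,"claw":0},
  {"dx":0,"dy":0,"dz":0,"rx":0,"ry":0,"rz":0,"claw":0},
])

```text
time_s: 15.5
ee_pos: [0.4077, -0.3215, 0.1157]
eef_rot: [-3.141, 0.0, 0.569]
force: [-0.4, 1.2, 0.1]
grip_width: 0.0936
grip_force: 0.0
```

Run:
```python
from h import *
o,c=wrist(); print(o['time_s'],o['ee_pos'],np.degrees(o['eef_rot']),o['force'])
for r in viewer.recognise('slab_blush',c)[:3]:
    print(r); l,t,rr,b=[int(x) for x in r['rect']]; print(slab(c,'blush',(max(l-6,0),max(t-6,0),rr+6,b+6)))
# top view of the bay
c=viewer.camera('top'); W=world(c).reshape(-1,3)
m=(W[:,2]>.088)&(W[:,2]<.098)&(W[:,0]>.49)&(W[:,0]<.63)&(W[:,1]>-.05)&(W[:,1]<.06); print('pink',W[m].mean(0),m.sum(),cv2.minAreaRect((W[m][:,:2]*1000).astype(np.float32)))
print(slab(c,'pink',(200,180,370,300),.092))
```

```text
15.5 [ 0.40765851 -0.32153368  0.1157363 ] [-1.79956914e+02  4.35295299e-03  3.26232160e+01] [-0.35447812  1.20794107  0.10603304]
{'rect': [288.6, 170.2, 367.0, 280.7], 'score': 0.73}
(array([ 411.5, -322.8], dtype=float32), np.float32(63.4), np.float32(98.4), 32.6, 7321)
{'rect': [368.6, 304.0, 482.1, 434.0], 'score': 0.66}
(array([ 296.9, -505.3], dtype=float32), np.float32(86.2), np.float32(53.9), -67.8, 3008)
pink [0.55192131 0.00294782 0.0928466 ] 1097 ((552.229248046875, 3.0605812072753906), (61.70561218261719, 100.69670104980469), 89.39386749267578)
(array([550. ,   3.4], dtype=float32), np.float32(98.6), np.float32(61.5), -1.0, 1133)
```

Request:
step_arm([
  {"dx":0.025,"dy":0.03,"dz":0.35,"rx":0,"ry":0,"rz":0,"claw":0},
  {"dx":0,"dy":0,"dz":0.4,"rx":0,"ry":0,"rz":0,"claw":0},
  {"dx":0,"dy":0,"dz":0.35,"rx":0,"ry":0,"rz":0,"claw":0},
  {"dx":0,"dy":0,"dz":0.18,"rx":0,"ry":0,"rz":0,"claw":0.1},
  {"dx":0,"dy":0,"dz":0.05,"rx":0,"ry":0,"rz":0,"claw":0.2},
  {"dx":0,"dy":0,"dz":0,"rx":0,"ry":0,"rz":0,"claw":0.5},
  {"dx":0,"dy":0,"dz":0,"rx":0,"ry":0,"rz":0,"claw":0.5},
  {"dx":0,"dy":0,"dz":0,"rx":0,"ry":0,"rz":0,"claw":0.5},
  {"dx":0,"dy":0,"dz":0,"rx":0,"ry":0,"rz":0,"claw":0.5},
], grip_force=12)

```text
time_s: 16.55
ee_pos: [0.4124, -0.3229, -0.0156]
eef_rot: [3.14, -0.001, 0.571]
force: [1.4, 3.0, 7.7]
grip_width: 0.0639
grip_force: 12.0
```

Request:
step_arm([
  {"dx":0,"dy":0,"dz":-0.05,"rx":0,"ry":0,"rz":0,"claw":0.5},
  {"dx":0,"dy":0,"dz":-0.3,"rx":0,"ry":0,"rz":0,"claw":0.5},
  {"dx":0,"dy":0,"dz":-0.45,"rx":0,"ry":0,"rz":0,"claw":0.5},
  {"dx":0,"dy":0,"dz":-0.45,"rx":0,"ry":0,"rz":0,"claw":0.5},
  {"dx":0,"dy":0,"dz":-0.4,"rx":0,"ry":0,"rz":0,"claw":0.5},
  {"dx":0,"dy":0,"dz":0,"rx":0,"ry":0,"rz":0,"claw":0.5},
  {"dx":0,"dy":0,"dz":0,"rx":0,"ry":0,"rz":0,"claw":0.5},
])

```text
time_s: 17.25
ee_pos: [0.4116, -0.3226, 0.1485]
eef_rot: [3.141, -0.0, 0.571]
force: [-0.3, 0.1, -1.9]
grip_width: 0.0638
grip_force: 12.0
```

```bash
python3 -c "
from h import *
print(telemetry.get_obs()['force'],telemetry.get_obs()['ee_pos'])
plan((.553,.003,.145),-1.1,10,.5)"
```

```text
[-0.32895157  0.07614321 -1.857454  ] [ 0.41163345 -0.32256422  0.14850938]
{"dx": 0.295, "dy": -0.1974, "dz": 0.0034, "rx": 0, "ry": 0, "rz": 0.0376, "claw": 0.5},
{"dx": 0.2828, "dy": -0.2145, "dz": 0.0034, "rx": 0, "ry": 0, "rz": 0.0376, "claw": 0.5},
{"dx": 0.2696, "dy": -0.2308, "dz": 0.0034, "rx": 0, "ry": 0, "rz": 0.0376, "claw": 0.5},
{"dx": 0.2555, "dy": -0.2463, "dz": 0.0034, "rx": 0, "ry": 0, "rz": 0.0376, "claw": 0.5},
{"dx": 0.2406, "dy": -0.261, "dz": 0.0034, "rx": 0, "ry": 0, "rz": 0.0376, "claw": 0.5},
{"dx": 0.2247, "dy": -0.2747, "dz": 0.0034, "rx": 0, "ry": 0, "rz": 0.0376, "claw": 0.5},
{"dx": 0.2081, "dy": -0.2875, "dz": 0.0034, "rx": 0, "ry": 0, "rz": 0.0376, "claw": 0.5},
{"dx": 0.1908, "dy": -0.2993, "dz": 0.0035, "rx": 0, "ry": 0, "rz": 0.0376, "claw": 0.5},
{"dx": 0.1728, "dy": -0.31, "dz": 0.0035, "rx": 0, "ry": 0, "rz": 0.0376, "claw": 0.5},
{"dx": 0.1542, "dy": -0.3197, "dz": 0.0035, "rx": 0, "ry": 0, "rz": 0.0376, "claw": 0.5},
row mm 35.49491175221807 deg 3.3831164159802993
```

Request:
step_arm([
  {"dx":0.295,"dy":-0.197,"dz":0,"rx":0,"ry":0,"rz":0.0376,"claw":0.5},
  {"dx":0.283,"dy":-0.215,"dz":0,"rx":0,"ry":0,"rz":0.0376,"claw":0.5},
  {"dx":0.27,"dy":-0.231,"dz":0,"rx":0,"ry":0,"rz":0.0376,"claw":0.5},
  {"dx":0.256,"dy":-0.246,"dz":0,"rx":0,"ry":0,"rz":0.0376,"claw":0.5},
  {"dx":0.241,"dy":-0.261,"dz":0,"rx":0,"ry":0,"rz":0.0376,"claw":0.5},
  {"dx":0.225,"dy":-0.275,"dz":0,"rx":0,"ry":0,"rz":0.0376,"claw":0.5},
  {"dx":0.208,"dy":-0.288,"dz":0,"rx":0,"ry":0,"rz":0.0376,"claw":0.5},
  {"dx":0.191,"dy":-0.299,"dz":0,"rx":0,"ry":0,"rz":0.0376,"claw":0.5},
  {"dx":0.173,"dy":-0.31,"dz":0,"rx":0,"ry":0,"rz":0.0376,"claw":0.5},
  {"dx":0.154,"dy":-0.32,"dz":0,"rx":0,"ry":0,"rz":0.0376,"claw":0.5},
])

```text
time_s: 18.25
ee_pos: [0.5528, 0.0046, 0.1462]
eef_rot: [-3.142, 0.003, -0.022]
force: [-0.1, -0.1, -1.4]
grip_width: 0.0636
grip_force: 12.0
```

Request:
step_arm([
  {"dx":0,"dy":0,"dz":0,"rx":0,"ry":0,"rz":0,"claw":0.5},
  {"dx":0,"dy":0,"dz":0.2,"rx":0,"ry":0,"rz":0,"claw":0.5},
  {"dx":0,"dy":0,"dz":0.25,"rx":0,"ry":0,"rz":0,"claw":0.5},
  {"dx":0,"dy":0,"dz":0.15,"rx":0,"ry":0,"rz":0,"claw":0.5},
  {"dx":0,"dy":0,"dz":0.03,"rx":0,"ry":0,"rz":0,"claw":0.5},
  {"dx":0,"dy":0,"dz":0,"rx":0,"ry":0,"rz":0,"claw":0.5},
])

```text
time_s: 18.85
ee_pos: [0.5526, 0.0028, 0.0843]
eef_rot: [-3.142, 0.002, -0.019]
force: [1.0, -0.2, -2.1]
grip_width: 0.0634
grip_force: 12.0
```

Request:
step_arm([
  {"dx":0,"dy":0,"dz":0.03,"rx":0,"ry":0,"rz":0,"claw":0.5},
  {"dx":0,"dy":0,"dz":0.02,"rx":0,"ry":0,"rz":0,"claw":0.5},
  {"dx":0,"dy":0,"dz":0,"rx":0,"ry":0,"rz":0,"claw":0.5},
])

```text
time_s: 19.15
ee_pos: [0.5533, 0.0031, 0.0804]
eef_rot: [3.142, -0.0, -0.019]
force: [-0.1, -0.1, -1.7]
grip_width: 0.0636
grip_force: 12.0
```

Request:
step_arm([
  {"dx":0,"dy":0,"dz":0.012,"rx":0,"ry":0,"rz":0,"claw":0.5},
  {"dx":0,"dy":0,"dz":0,"rx":0,"ry":0,"rz":0,"claw":0.5},
])

```text
time_s: 19.35
ee_pos: [0.5533, 0.0032, 0.0791]
eef_rot: [-3.142, -0.0, -0.019]
force: [-0.7, -1.6, -0.9]
grip_width: 0.0639
grip_force: 12.0
```

Request:
step_arm([
  {"dx":0,"dy":0,"dz":0.012,"rx":0,"ry":0,"rz":0,"claw":0.5},
  {"dx":0,"dy":0,"dz":0,"rx":0,"ry":0,"rz":0,"claw":0.5},
])

```text
time_s: 19.55
ee_pos: [0.5532, 0.0032, 0.0777]
eef_rot: [-3.142, 0.0, -0.019]
force: [-1.5, -0.5, -2.2]
grip_width: 0.0636
grip_force: 12.0
```

Request:
step_arm([
  {"dx":0,"dy":0,"dz":0.01,"rx":0,"ry":0,"rz":0,"claw":0.5},
  {"dx":0,"dy":0,"dz":0,"rx":0,"ry":0,"rz":0,"claw":0.5},
])

```text
time_s: 19.75
ee_pos: [0.5532, 0.0032, 0.0767]
eef_rot: [-3.142, 0.0, -0.019]
force: [-1.3, -0.2, -1.0]
grip_width: 0.0635
grip_force: 12.0
```

Request:
step_arm([
  {"dx":0,"dy":0,"dz":0.008,"rx":0,"ry":0,"rz":0,"claw":0.5},
  {"dx":0,"dy":0,"dz":0,"rx":0,"ry":0,"rz":0,"claw":0.5},
])

```text
time_s: 19.95
ee_pos: [0.5536, 0.0032, 0.0765]
eef_rot: [3.142, -0.001, -0.019]
force: [-0.0, 0.9, 2.7]
grip_width: 0.0634
grip_force: 12.0
```

Blush is seated on the pile (contact felt at ee 0.0765). I'll release, lower the straddling fingers and close lightly to line up the sides.

Request:
step_arm([
  {"dx":0,"dy":0,"dz":0,"rx":0,"ry":0,"rz":0,"claw":0.15},
  {"dx":0,"dy":0,"dz":0,"rx":0,"ry":0,"rz":0,"claw":0.15},
  {"dx":0,"dy":0,"dz":0,"rx":0,"ry":0,"rz":0,"claw":0.15},
  {"dx":0,"dy":0.01,"dz":0.08,"rx":0,"ry":0,"rz":0,"claw":0.15},
  {"dx":0,"dy":0,"dz":0.08,"rx":0,"ry":0,"rz":0,"claw":0.15},
  {"dx":0,"dy":0,"dz":0.06,"rx":0,"ry":0,"rz":0,"claw":0.15},
  {"dx":0,"dy":0,"dz":0,"rx":0,"ry":0,"rz":0,"claw":0.15},
], grip_force=4)

```text
time_s: 20.65
ee_pos: [0.5526, 0.0022, 0.0527]
eef_rot: [-3.141, 0.002, -0.019]
force: [-0.5, -0.1, -0.2]
grip_width: 0.0799
grip_force: 0.0
```

Request:
step_arm([
  {"dx":0,"dy":0,"dz":0,"rx":0,"ry":0,"rz":0,"claw":0.35},
  {"dx":0,"dy":0,"dz":0,"rx":0,"ry":0,"rz":0,"claw":0.35},
  {"dx":0,"dy":0,"dz":0,"rx":0,"ry":0,"rz":0,"claw":0.35},
  {"dx":0,"dy":0,"dz":0,"rx":0,"ry":0,"rz":0,"claw":0.35},
])

```text
time_s: 21.05
ee_pos: [0.5534, 0.002, 0.0543]
eef_rot: [3.141, -0.0, -0.019]
force: [-0.4, -2.5, 0.6]
grip_width: 0.0654
grip_force: 4.0
```

Request:
step_arm([
  {"dx":0,"dy":0,"dz":0,"rx":0,"ry":0,"rz":0,"claw":0.15},
  {"dx":0,"dy":0,"dz":0,"rx":0,"ry":0,"rz":0,"claw":0.15},
  {"dx":0,"dy":0,"dz":-0.25,"rx":0,"ry":0,"rz":0,"claw":0.15},
  {"dx":0,"dy":0,"dz":-0.3,"rx":0,"ry":0,"rz":0,"claw":0.2},
  {"dx":0.4,"dy":0,"dz":0,"rx":0,"ry":0,"rz":0,"claw":0.7},
  {"dx":0.32,"dy":0,"dz":0,"rx":0,"ry":0,"rz":0,"claw":0.7},
  {"dx":0,"dy":0,"dz":0,"rx":0,"ry":0,"rz":0,"claw":0.7},
  {"dx":0,"dy":0,"dz":0,"rx":0,"ry":0,"rz":0,"claw":0.7},
  {"dx":0,"dy":0,"dz":0,"rx":0,"ry":0,"rz":0,"claw":0.7},
  {"dx":0,"dy":0,"dz":0,"rx":0,"ry":0,"rz":0,"claw":0.7},
])

```text
time_s: 22.05
ee_pos: [0.6247, 0.0008, 0.1093]
eef_rot: [-3.142, -0.0, -0.019]
force: [-0.1, -0.4, 0.1]
grip_width: 0.0311
grip_force: 0.0
```

Request:
step_arm([
  {"dx":0,"dy":0,"dz":0.25,"rx":0,"ry":0,"rz":0,"claw":0.7},
  {"dx":0,"dy":0,"dz":0.3,"rx":0,"ry":0,"rz":0,"claw":0.7},
  {"dx":0,"dy":0,"dz":0,"rx":0,"ry":0,"rz":0,"claw":0.7},
  {"dx":-0.05,"dy":0,"dz":0,"rx":0,"ry":0,"rz":0,"claw":0.7},
  {"dx":-0.05,"dy":0,"dz":0,"rx":0,"ry":0,"rz":0,"claw":0.7},
  {"dx":0,"dy":0,"dz":0,"rx":0,"ry":0,"rz":0,"claw":0.7},
])

```text
time_s: 22.65
ee_pos: [0.6149, 0.001, 0.055]
eef_rot: [-3.142, -0.001, -0.019]
force: [-0.0, -0.7, 0.0]
grip_width: 0.0277
grip_force: 0.0
```

Request:
step_arm([
  {"dx":-0.03,"dy":0,"dz":0,"rx":0,"ry":0,"rz":0,"claw":0.7},
  {"dx":-0.03,"dy":0,"dz":0,"rx":0,"ry":0,"rz":0,"claw":0.7},
  {"dx":-0.03,"dy":0,"dz":0,"rx":0,"ry":0,"rz":0,"claw":0.7},
  {"dx":-0.03,"dy":0,"dz":0,"rx":0,"ry":0,"rz":0,"claw":0.7},
  {"dx":-0.03,"dy":0,"dz":0,"rx":0,"ry":0,"rz":0,"claw":0.7},
])

```text
time_s: 23.15
ee_pos: [0.6007, 0.0012, 0.0546]
eef_rot: [3.142, -0.002, -0.019]
force: [5.0, 0.1, 1.9]
grip_width: 0.0281
grip_force: 2.6
```

Request:
step_arm([
  {"dx":-0.02,"dy":0,"dz":0,"rx":0,"ry":0,"rz":0,"claw":0.7},
  {"dx":-0.015,"dy":0,"dz":0,"rx":0,"ry":0,"rz":0,"claw":0.7},
  {"dx":0,"dy":0,"dz":0,"rx":0,"ry":0,"rz":0,"claw":0.7},
])

```text
time_s: 23.45
ee_pos: [0.597, 0.0013, 0.0545]
eef_rot: [3.142, -0.001, -0.019]
force: [3.4, -0.5, 3.5]
grip_width: 0.0281
grip_force: 2.0
```

Request:
step_arm([
  {"dx":-0.012,"dy":0,"dz":0,"rx":0,"ry":0,"rz":0,"claw":0.7},
  {"dx":0,"dy":0,"dz":0,"rx":0,"ry":0,"rz":0,"claw":0.7},
])

```text
time_s: 23.65
ee_pos: [0.5963, 0.0014, 0.0545]
eef_rot: [-3.141, -0.002, -0.019]
force: [7.4, 0.5, 2.0]
grip_width: 0.0282
grip_force: 3.7
```

Request:
step_arm([
  {"dx":-0.01,"dy":0,"dz":0,"rx":0,"ry":0,"rz":0,"claw":0.7},
  {"dx":0,"dy":0,"dz":0,"rx":0,"ry":0,"rz":0,"claw":0.7},
])

```text
time_s: 23.85
ee_pos: [0.5961, 0.0016, 0.0546]
eef_rot: [-3.141, -0.004, -0.02]
force: [13.0, 1.3, -0.9]
grip_width: 0.0288
grip_force: 6.6
```

Request:
step_arm([
  {"dx":-0.008,"dy":0,"dz":0,"rx":0,"ry":0,"rz":0,"claw":0.7},
  {"dx":0,"dy":0,"dz":0,"rx":0,"ry":0,"rz":0,"claw":0.7},
])

```text
time_s: 24.05
ee_pos: [0.5959, 0.0017, 0.0548]
eef_rot: [-3.141, -0.006, -0.02]
force: [17.1, 2.1, -2.0]
grip_width: 0.0292
grip_force: 8.2
```

Request:
step_arm([
  {"dx":0.06,"dy":0,"dz":0,"rx":0,"ry":0,"rz":0,"claw":0.7},
  {"dx":0,"dy":0,"dz":-0.3,"rx":0,"ry":0,"rz":0,"claw":0.6},
  {"dx":-0.3,"dy":0,"dz":-0.35,"rx":0,"ry":0,"rz":0,"claw":0.57},
  {"dx":-0.3,"dy":0,"dz":0,"rx":0,"ry":0,"rz":-0.09,"claw":0.57},
  {"dx":0,"dy":0,"dz":0,"rx":0,"ry":0,"rz":-0.09,"claw":0.57},
  {"dx":0,"dy":0,"dz":0,"rx":0,"ry":0,"rz":-0.09,"claw":0.57},
  {"dx":0,"dy":0,"dz":0,"rx":0,"ry":0,"rz":-0.09,"claw":0.57},
  {"dx":0,"dy":0,"dz":0,"rx":0,"ry":0,"rz":-0.09,"claw":0.57},
  {"dx":0,"dy":0,"dz":0,"rx":0,"ry":0,"rz":-0.09,"claw":0.57},
  {"dx":0,"dy":0,"dz":0,"rx":0,"ry":0,"rz":-0.09,"claw":0.57},
])

```text
time_s: 25.05
ee_pos: [0.539, 0.0024, 0.1185]
eef_rot: [-3.14, 0.001, 0.976]
force: [0.9, -0.0, -0.2]
grip_width: 0.0408
grip_force: 0.0
```

Request:
step_arm([
  {"dx":0,"dy":0,"dz":0,"rx":0,"ry":0,"rz":-0.09,"claw":0.57},
  {"dx":0,"dy":0,"dz":0,"rx":0,"ry":0,"rz":-0.09,"claw":0.57},
  {"dx":0,"dy":0,"dz":0,"rx":0,"ry":0,"rz":-0.09,"claw":0.57},
  {"dx":0,"dy":0,"dz":0,"rx":0,"ry":0,"rz":-0.09,"claw":0.57},
  {"dx":0,"dy":0,"dz":0,"rx":0,"ry":0,"rz":0,"claw":0.57},
  {"dx":0,"dy":0,"dz":0,"rx":0,"ry":0,"rz":0,"claw":0.57},
])

```text
time_s: 25.65
ee_pos: [0.5394, 0.0024, 0.1187]
eef_rot: [-3.14, -0.0, 1.532]
force: [-0.4, -0.2, -0.3]
grip_width: 0.0402
grip_force: 0.0
```

Run:
```python
from h import *
o,c=wrist(); print(o['time_s'],o['ee_pos'],np.degrees(o['eef_rot']),o['grip_width'])
save(c['img'],'w6'); W=world(c); w=W.reshape(-1,3)
hs=cv2.cvtColor(c['img'],cv2.COLOR_RGB2HSV).reshape(-1,3)
m=(w[:,2]>.0985)&(w[:,2]<.1055)&(w[:,0]>.48)&(w[:,0]<.60)&(w[:,1]>-.045)&(w[:,1]<.045); print('top slab',cv2.minAreaRect((w[m][:,:2]*1000).astype(np.float32)),m.sum())
for x in (.50,.55,.60):
    q=w[abs(w[:,0]-x)<.005]; fl=q[(abs(q[:,2]-.072)<.003)&(q[:,1]>-.08)]; dv=q[(q[:,2]>.108)&(q[:,2]<.119)&(q[:,1]<-.03)&(q[:,1]>-.075)]
    print(x,len(fl) and np.percentile(fl[:,1],1),dv[:,1].max() if len(dv) else 0)
r=w[(abs(w[:,1]-.02)<.01)&(w[:,2]>.11)&(w[:,2]<.121)&(w[:,0]<.52)]; print('front',np.percentile(r[:,0],[2,98]) if len(r) else 0)
plan((.5365,.058,.11),88.9,2,.57)
```

```text
25.65 [0.53935856 0.00242585 0.11872086] [-1.79922929e+02 -1.52791799e-03  8.77488135e+01] 0.04023393787664678
top slab ((536.296875, 7.65216064453125), (71.74658966064453, 101.3581314086914), 88.32563018798828) 11937
0.5 0.03627654159863597 -0.0565359084030514
0.55 -0.05827414910599213 -0.05715223048426456
0.6 -0.052488178676360395 0
front [0.46942765 0.48644964]
{"dx": 0.2771, "dy": -0.0256, "dz": 0.044, "rx": 0, "ry": 0, "rz": -0.0063, "claw": 0.57},
{"dx": 0.2773, "dy": -0.0229, "dz": 0.044, "rx": 0, "ry": 0, "rz": -0.0063, "claw": 0.57},
row mm 28.171808438431515 deg 0.5696418015499868
```

Request:
step_arm([
  {"dx":0.277,"dy":-0.025,"dz":0,"rx":0,"ry":0,"rz":-0.0063,"claw":0.57},
  {"dx":0.277,"dy":-0.023,"dz":0,"rx":0,"ry":0,"rz":-0.0063,"claw":0.57},
  {"dx":0,"dy":0,"dz":0,"rx":0,"ry":0,"rz":0,"claw":0.57},
  {"dx":0,"dy":0,"dz":0.35,"rx":0,"ry":0,"rz":0,"claw":0.57},
  {"dx":0,"dy":0,"dz":0.29,"rx":0,"ry":0,"rz":0,"claw":0.57},
  {"dx":0,"dy":0,"dz":0,"rx":0,"ry":0,"rz":0,"claw":0.57},
])

```text
time_s: 26.3
ee_pos: [0.5351, 0.0574, 0.0523]
eef_rot: [-3.137, 0.0, 1.553]
force: [0.8, 0.5, 0.6]
grip_width: 0.0405
grip_force: 0.0
```

Request:
step_arm([
  {"dx":-0.05,"dy":0,"dz":0,"rx":0,"ry":0,"rz":0,"claw":0.57},
  {"dx":-0.04,"dy":0,"dz":0,"rx":0,"ry":0,"rz":0,"claw":0.57},
  {"dx":-0.03,"dy":0,"dz":0,"rx":0,"ry":0,"rz":0,"claw":0.57},
  {"dx":-0.03,"dy":0,"dz":0,"rx":0,"ry":0,"rz":0,"claw":0.57},
  {"dx":-0.03,"dy":0,"dz":0,"rx":0,"ry":0,"rz":0,"claw":0.57},
  {"dx":-0.03,"dy":0,"dz":0,"rx":0,"ry":0,"rz":0,"claw":0.57},
  {"dx":-0.03,"dy":0,"dz":0,"rx":0,"ry":0,"rz":0,"claw":0.57},
  {"dx":0,"dy":0,"dz":0,"rx":0,"ry":0,"rz":0,"claw":0.57},
])

```text
time_s: 27.1
ee_pos: [0.5369, 0.034, 0.0562]
eef_rot: [3.139, -0.001, 1.555]
force: [0.2, 3.4, 3.1]
grip_width: 0.0403
grip_force: 1.8
```

Request:
step_arm([
  {"dx":-0.03,"dy":0,"dz":0,"rx":0,"ry":0,"rz":0,"claw":0.57},
  {"dx":-0.025,"dy":0,"dz":0,"rx":0,"ry":0,"rz":0,"claw":0.57},
  {"dx":-0.025,"dy":0,"dz":0,"rx":0,"ry":0,"rz":0,"claw":0.57},
  {"dx":-0.02,"dy":0,"dz":0,"rx":0,"ry":0,"rz":0,"claw":0.57},
  {"dx":-0.02,"dy":0,"dz":0,"rx":0,"ry":0,"rz":0,"claw":0.57},
  {"dx":-0.015,"dy":0,"dz":0,"rx":0,"ry":0,"rz":0,"claw":0.57},
  {"dx":-0.01,"dy":0,"dz":0,"rx":0,"ry":0,"rz":0,"claw":0.57},
])

```text
time_s: 27.8
ee_pos: [0.5367, 0.02, 0.0562]
eef_rot: [3.14, -0.001, 1.555]
force: [0.8, 8.0, 5.8]
grip_width: 0.0404
grip_force: 3.8
```

Run:
```python
from h import *
F=[]
for i in range(6):
    o,c=wrist(); F.append(o['force'])
print(o['time_s'],o['ee_pos'],np.mean(F,0).round(2),np.std(F,0).round(2))
W=world(c); w=W.reshape(-1,3)
for x in (.50,.51,.575,.58):
    q=w[(abs(w[:,0]-x)<.004)&(w[:,1]<.03)&(w[:,1]>-.07)]; t=q[(abs(q[:,2]-.102)<.003)]; fl=q[abs(q[:,2]-.072)<.004]; dv=q[(q[:,2]>.109)&(q[:,2]<.119)]
    print(x,len(t),t[:,1].min() if len(t) else 0,'floor',len(fl),fl[:,1].min() if len(fl) else 0,fl[:,1].max() if len(fl) else 0,'div',dv[:,1].max() if len(dv) else 0)
```

```text
28.05 [0.53669422 0.01986527 0.05614229] [0.13 6.44 5.16] [0.4  1.01 0.43]
0.5 318 -0.05831751383595741 floor 236 0.0130731941780369 0.02996492683254934 div 0
0.51 731 -0.05853085720211949 floor 79 0.025512366737327583 0.029927772026950288 div 0.029999213799097663
0.575 95 -0.05996776746657157 floor 308 0.009914392345020968 0.02999377036439495 div 0
0.58 23 0.007407164019876395 floor 460 0.009549222343728344 0.02982238524296133 div 0
```

Run:
```python
from h import *
o,c=wrist(); print(o['force'])
np.savez('w7',W=world(c),img=c['img'])
W=world(c)
# profile along a column: pixels where x~.505 
for xx in (.502,.53,.575):
    out=[]
    for v in range(100,300,3):
        u=np.argmin(abs(W[v,:,0]-xx)+10*(W[v,:,2]==0)); p=W[v,u]
        if abs(p[0]-xx)<.003 and -.08<p[1]<.03: out.append((v,u,round(p[1]*1000,1),round(p[2]*1000),c['img'][v,u].tolist()))
    print(xx); [print(*a) for a in out]
save(cv2.resize(c['img'][60:330,180:520],(755,600)),'w7')
```

```text
[0.28091048 5.71323383 5.54960638]
0.502
265 262 28.9 71 [133, 133, 142]
268 262 27.3 72 [126, 127, 135]
271 262 25.5 72 [135, 135, 142]
274 262 23.7 72 [134, 133, 136]
277 260 22.2 73 [131, 129, 135]
280 259 20.3 73 [136, 134, 137]
286 257 29.4 103 [143, 141, 142]
295 252 29.8 115 [144, 140, 142]
298 251 29.7 118 [142, 137, 137]
0.53
265 311 28.3 71 [124, 125, 133]
268 311 26.6 71 [128, 129, 138]
271 311 24.8 71 [117, 117, 125]
274 311 22.7 71 [115, 115, 122]
277 311 21.1 71 [120, 118, 126]
280 311 19.9 73 [125, 125, 134]
283 312 17.5 72 [124, 124, 131]
286 312 15.8 72 [120, 119, 126]
289 312 14.0 72 [122, 121, 127]
292 312 11.9 72 [132, 129, 137]
295 311 10.2 72 [123, 120, 128]
298 312 10.1 76 [127, 102, 68]
0.575
262 390 29.8 72 [125, 127, 136]
265 390 28.1 73 [122, 122, 131]
268 390 26.3 73 [120, 122, 129]
271 390 24.5 73 [127, 129, 138]
274 390 22.3 72 [130, 131, 139]
277 390 20.5 72 [123, 125, 132]
280 390 18.6 72 [118, 119, 128]
283 390 17.0 72 [120, 121, 128]
286 391 15.0 72 [115, 115, 119]
289 393 13.4 73 [128, 130, 137]
292 394 11.0 71 [125, 124, 131]
```

View pics/w7.png

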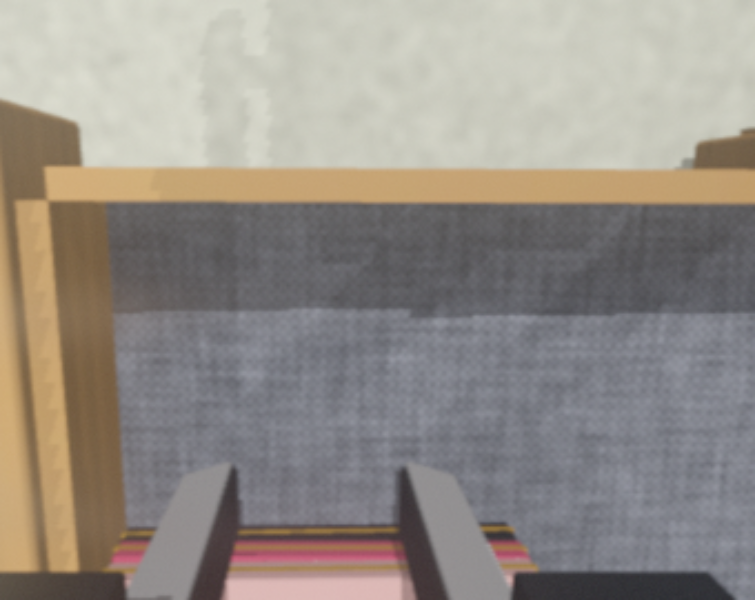

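The view shows the pile's left faces flush (black, pink, blush layers at rows 528–572). The left face is at y ≈ 0.010, so about 3 mm is left to the divider.

Request:
step_arm([
  {"dx":-0.01,"dy":0,"dz":0,"rx":0,"ry":0,"rz":0,"claw":0.57},
  {"dx":-0.005,"dy":0,"dz":0,"rx":0,"ry":0,"rz":0,"claw":0.57},
  {"dx":0,"dy":0,"dz":0,"rx":0,"ry":0,"rz":0,"claw":0.57},
])

```text
time_s: 28.45
ee_pos: [0.5366, 0.0184, 0.0561]
eef_rot: [3.14, -0.001, 1.556]
force: [0.5, 7.2, 4.3]
grip_width: 0.0406
grip_force: 3.4
```

Request:
step_arm([
  {"dx":-0.006,"dy":0,"dz":0,"rx":0,"ry":0,"rz":0,"claw":0.57},
  {"dx":0,"dy":0,"dz":0,"rx":0,"ry":0,"rz":0,"claw":0.57},
])

```text
time_s: 28.65
ee_pos: [0.5366, 0.0179, 0.0561]
eef_rot: [3.14, -0.001, 1.555]
force: [0.5, 6.5, 5.0]
grip_width: 0.0403
grip_force: 3.5
```

```bash
cat >> h.py <<'E'
def avg(n=5):
    F=[]
    for i in range(n):
        o,c=wrist(); F.append(o['force'])
    W=world(c); s=W[294:300,305:315].reshape(-1,3); q=W.reshape(-1,3)
    f=q[(abs(q[:,0]-.535)<.012)&(abs(q[:,2]-.072)<.002)&(q[:,1]<.05)]
    print(o['time_s'],np.round(o['ee_pos'],4),np.mean(F,0).round(2),'left face y',np.percentile(f[:,1],1).round(4))
E
python3 -c "
from h import *
avg()"
```

```text
28.85 [0.5366 0.0179 0.0561] [0.14 6.88 5.69] left face y 0.008
```

Request:
step_arm([
  {"dx":0,"dy":0,"dz":-0.015,"rx":0,"ry":0,"rz":0,"claw":0.57},
  {"dx":0,"dy":0,"dz":0,"rx":0,"ry":0,"rz":0,"claw":0.57},
])

```text
time_s: 29.1
ee_pos: [0.5361, 0.0174, 0.057]
eef_rot: [3.141, -0.0, 1.556]
force: [0.3, 2.9, 2.2]
grip_width: 0.0402
grip_force: 1.8
```

Request:
step_arm([
  {"dx":-0.005,"dy":0,"dz":0,"rx":0,"ry":0,"rz":0,"claw":0.57},
  {"dx":0,"dy":0,"dz":0,"rx":0,"ry":0,"rz":0,"claw":0.57},
])

```text
time_s: 29.3
ee_pos: [0.5362, 0.0171, 0.057]
eef_rot: [3.141, -0.001, 1.555]
force: [-1.1, 6.7, 3.9]
grip_width: 0.0402
grip_force: 2.8
```

```bash
python3 -c "
from h import *
avg()"
```

```text
29.5 [0.5362 0.0171 0.057 ] [-0.76  5.66  3.97] left face y 0.0072
```

Request:
step_arm([
  {"dx":-0.004,"dy":0,"dz":0,"rx":0,"ry":0,"rz":0,"claw":0.57},
  {"dx":0,"dy":0,"dz":0,"rx":0,"ry":0,"rz":0,"claw":0.57},
])

```text
time_s: 29.75
ee_pos: [0.5362, 0.0167, 0.057]
eef_rot: [3.141, -0.001, 1.556]
force: [-0.3, 6.0, 4.4]
grip_width: 0.0405
grip_force: 3.0
```

```bash
python3 -c "
from h import *
avg()"
```

```text
29.95 [0.5362 0.0168 0.057 ] [-0.58  5.85  4.46] left face y 0.0069
```

Request:
step_arm([
  {"dx":-0.004,"dy":0,"dz":0,"rx":0,"ry":0,"rz":0,"claw":0.57},
  {"dx":0,"dy":0,"dz":0,"rx":0,"ry":0,"rz":0,"claw":0.57},
  {"dx":0,"dy":0,"dz":0,"rx":0,"ry":0,"rz":0,"claw":0.57},
])

```text
time_s: 30.3
ee_pos: [0.5362, 0.0165, 0.057]
eef_rot: [3.141, -0.001, 1.555]
force: [0.5, 8.1, 4.3]
grip_width: 0.0402
grip_force: 3.5
```

Request:
step_arm([
  {"dx":-0.004,"dy":0,"dz":0,"rx":0,"ry":0,"rz":0,"claw":0.57},
  {"dx":0,"dy":0,"dz":0,"rx":0,"ry":0,"rz":0,"claw":0.57},
])

```text
time_s: 30.5
ee_pos: [0.5363, 0.0162, 0.057]
eef_rot: [3.141, -0.001, 1.556]
force: [0.0, 8.6, 3.0]
grip_width: 0.0402
grip_force: 4.0
```

```bash
python3 -c "
from h import *
avg()"
```

```text
30.7 [0.5363 0.0162 0.057 ] [0.64 8.08 3.47] left face y 0.0066
```

Request:
step_arm([
  {"dx":0.05,"dy":0,"dz":0,"rx":0,"ry":0,"rz":0,"claw":0.57},
  {"dx":0.1,"dy":0,"dz":0,"rx":0,"ry":0,"rz":0,"claw":0.57},
  {"dx":0,"dy":0,"dz":-0.35,"rx":0,"ry":0,"rz":0,"claw":0.57},
  {"dx":-0.2,"dy":0,"dz":-0.4,"rx":0,"ry":0,"rz":0,"claw":0.57},
  {"dx":-0.35,"dy":0,"dz":-0.35,"rx":0,"ry":0,"rz":0,"claw":0.57},
  {"dx":-0.35,"dy":0,"dz":-0.3,"rx":0,"ry":0,"rz":0,"claw":0.57},
  {"dx":0,"dy":0,"dz":0,"rx":0,"ry":0,"rz":0,"claw":0.57},
  {"dx":0,"dy":0,"dz":0,"rx":0,"ry":0,"rz":0,"claw":0.57},
])

```text
time_s: 31.55
ee_pos: [0.5348, -0.0594, 0.1964]
eef_rot: [3.141, 0.0, 1.554]
force: [0.8, 0.6, -1.4]
grip_width: 0.0407
grip_force: 0.0
```

```bash
cat > chk.py <<'E'
from h import *
import sys
o,c=wrist(); print(o['time_s'],o['ee_pos'],o['force']); W=world(c); w=W.reshape(-1,3)
a=np.radians(-1.1); ex=np.array([np.cos(a),np.sin(a)]); ey=np.array([-np.sin(a),np.cos(a)])
L=np.stack([(w[:,:2]-[.4863,0])@ex,(w[:,:2]-[.4863,0])@ey,w[:,2]],-1)  # drawer-aligned
for x in (.02,.05,.08):
    q=L[abs(L[:,0]-x)<.006]; t=q[abs(q[:,2]-.102)<.0025]; t=t[abs(t[:,1]+.025)<.05]; d=q[(q[:,2]>.1095)&(q[:,2]<.12)&(q[:,1]<-.03)&(q[:,1]>-.08)]
    print('x',x,'top y',np.percentile(t[:,1],[1,99]).round(4),'div top',np.percentile(d[:,1],[1,99]).round(4) if len(d) else 0)
for y in (-.045,-.025,-.005):
    q=L[abs(L[:,1]-y)<.006]; t=q[(abs(q[:,2]-.102)<.0025)&(q[:,0]>-.01)&(q[:,0]<.13)]; f=q[(q[:,2]>.113)&(q[:,2]<.122)&(q[:,0]<.03)&(q[:,0]>-.04)]
    print('y',y,'top x',np.percentile(t[:,0],[1,99]).round(4),'front',np.percentile(f[:,0],[1,99]).round(4) if len(f) else 0)
save(cv2.resize(c['img'][60:300,160:480],(800,600)),sys.argv[1])
E
python3 chk.py w8
```

```text
31.55 [ 0.53476091 -0.05942413  0.1964354 ] [ 0.83883352  0.59006465 -1.39988089]
x 0.02 top y [-0.0568  0.0069] div top [-0.0635 -0.0566]
x 0.05 top y [-0.0568  0.007 ] div top [-0.0627 -0.0566]
x 0.08 top y [-0.0569  0.0071] div top [-0.0627 -0.0567]
y -0.045 top x [0.0016 0.1   ] front [-0.0176 -0.0031]
y -0.025 top x [0.0012 0.0997] front [-0.0176 -0.0027]
y -0.005 top x [0.0014 0.0996] front [-0.0179 -0.0032]
```

View pics/w8.png

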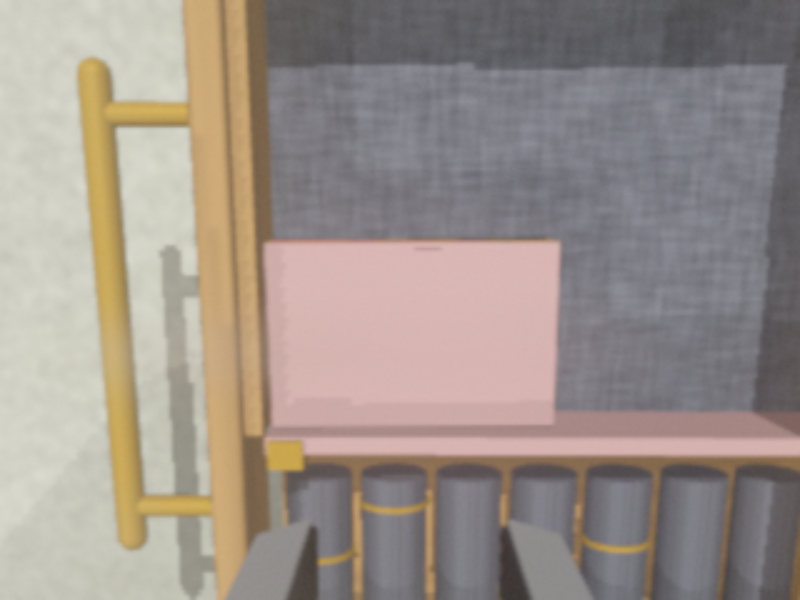

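The picture shows blush squarely in the corner: edges at (265–557, 240–425), the front at column 265 and the divider at row 412–425. The divider has not moved. One look from behind checks the back faces of the lower slabs.

Request:
step_arm([
  {"dx":0,"dy":0.45,"dz":0,"rx":0,"ry":0,"rz":0,"claw":0.57},
  {"dx":0,"dy":0.45,"dz":0,"rx":0,"ry":0,"rz":0,"claw":0.57},
  {"dx":0,"dy":0.3,"dz":0,"rx":0,"ry":0,"rz":0,"claw":0.57},
  {"dx":0,"dy":0,"dz":0,"rx":0,"ry":0,"rz":0,"claw":0.57},
  {"dx":0,"dy":0,"dz":0,"rx":0,"ry":0,"rz":0,"claw":0.57},
])

```text
time_s: 32.1
ee_pos: [0.6543, -0.0598, 0.1944]
eef_rot: [-3.138, -0.0, 1.557]
force: [0.0, 1.0, -0.5]
grip_width: 0.0402
grip_force: 0.0
```

Run:
```python
from h import *
o,c=wrist(); print(o['ee_pos']); W=world(c); w=W.reshape(-1,3)
a=np.radians(-1.1); ex=np.array([np.cos(a),np.sin(a)]); ey=np.array([-np.sin(a),np.cos(a)])
L=np.stack([(w[:,:2]-[.4863,0])@ex,(w[:,:2]-[.4863,0])@ey,w[:,2]],-1)
for y in (-.045,-.025,-.005):
    q=L[(abs(L[:,1]-y)<.006)&(L[:,0]>.06)&(L[:,0]<.13)]
    for zl,zh in ((.074,.080),(.083,.090),(.093,.0985),(.100,.105)):
        t=q[(q[:,2]>zl)&(q[:,2]<zh)]; print(y,zl,len(t),np.percentile(t[:,0],[5,50,95]).round(4) if len(t) else 0)
```

```text
[ 0.65433459 -0.05983712  0.19438279]
-0.045 0.074 16 [0.1009 0.1011 0.1013]
-0.045 0.083 22 [0.1008 0.1011 0.1013]
-0.045 0.093 17 [0.1013 0.1015 0.1016]
-0.045 0.1 632 [0.0622 0.081  0.0998]
-0.025 0.074 20 [0.1006 0.1008 0.101 ]
-0.025 0.083 21 [0.1008 0.1011 0.1013]
-0.025 0.093 18 [0.1011 0.1013 0.1015]
-0.025 0.1 668 [0.0621 0.0809 0.0996]
-0.005 0.074 21 [0.1004 0.1006 0.1008]
-0.005 0.083 27 [0.1007 0.101  0.1013]
-0.005 0.093 18 [0.1009 0.1012 0.1014]
-0.005 0.1 684 [0.0621 0.0811 0.0993]
```

```bash
python3 -c "
from station import hand_in
print(hand_in())"
```

```text
the job is handed in; nothing more can be done
None
```

The top drawer is out to its stop, and the black, pink and blush slabs are stacked square and snug in the front right corner of the bay. Their back edges agree to within about 0.5 mm, the divider shows no measurable shift, and the job was handed in at about 32 s.

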